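# Load a culture flask into a corner-tilt stand

### The arm

A 6-joint arm with a two-finger parallel gripper is mounted at the origin on the work surface. World frame = base frame: x ahead of the robot, y to its left, z up, the work surface at z = 0. Lengths are in m, angles in rad, forces in N, time in s.
With the tool pointing down it reaches from about 0.35 to 0.775 m from the base axis. Payload 5.5 kg.
Tool frame: the origin (TCP) lies on the centre line of the jaws, within the pads' length; the fingertips stand 8 mm ahead of it and the grasp point (between the pads) lies 11 mm behind it; z points along the fingers, y is the direction in which the jaws open and shut (so a half turn about z gives the same grasp; the last joint's range is limited). The gripper opens to 85 mm and grips with 20 to 120 N. Pads are 22 mm wide; open, the fingers measure 114 mm over their backs; the gripper's body (76 mm by 85 mm) begins 54 mm behind the grasp point. The pads swing forward as they close: fully open they stand 13 mm farther back than shut.
Start: joints at [-1.356, 0.313, 0.046, 1.304, 0, 1.431], TCP at [0.2, -0.539, 0.239] pointing down, gripper open.
Joint ranges: [-2.76, 2.76], [-0.86, 1.69], [-1.03, 1.26], [-2.2, 2.34], [-1.47, 1.5], [-3.14, 3.14]. Speed limits (rad/s): [2.57, 2.57, 3.14, 3.14, 3.14, 3.14].

### API

Orientations are given as a unit quaternion [w, x, y, z].
In Python, from workcell import env gives the robot as it stands. The module is installed in compiled form; this text tells all that it offers.
- The arm moves only by the tool play_rows, never from a script. Its argument "steps" is a list of rows, each an object with "claw": the closure in counts, from 0 (fully open) to 255 (shut); "dp": the shift along the tool's x, y, z in m, a list of three; "angular": the turn, a rotation vector about the tool's x, y, z in degrees, a list of three. In form: [{"claw": claw, "dp": [dx, dy, dz], "angular": [wx, wy, wz]}, ...]. A call has exactly 8 rows; each row shifts and turns the commanded pose from where the row before left it, along the tool's axes as they then stand; what a row does not reach is not made up. A row lasts 1/12 s, in which the tool goes at most 41.7 mm and 7.16 degrees, less where a joint would pass 70% of its speed; a pose out of reach is approached as far as the arm can. A call is refused whole if a number of a shift passes 0.0417 or a number of a turn 7.16, either way. A call with a gripper value outside its range is refused whole. The fingers move at their own pace and stop on an object; "force" is the grip in N (left out, the last holds). Time passes only in rows, so rows that do not move let the fingers close, or fill a call up. It gives the time, the measured TCP pose, the force and the opening at its end, in the units of the state.
- env.get_state(): the state, without advancing time (a new reading comes with each control period).
- env.read_camera(name): name is "side" or "top"; returns (picture, depth): 400x640x3 uint8, red, green, blue; 400x640 float32, m along the optical axis (not along the pixel's ray), 0 where there is no reading.
- env.calibration(name): a dict with "fx", "fy", "cx", "cy" (pixels), "k1" (the pictures are not rectified: a ray, as slopes to the right and down, at radius r is drawn at 1 + k1 r^2 times it, then the intrinsics apply), "world_from_camera" (4x4, takes a point from camera to world coordinates). Camera axes: x right, y down, z forward; pixel columns grow to the right and rows downward; lengths in m; the calibration is good to about 2 mm. A picture is of the moment at which its call begins. calibration takes no time and is no camera call.
- env.hand_in(): hands the job in, once; it reports no verdict.
The state is a dict: "clock": time; "joint_pos": joint angles; "qvel": joint speeds; "tau": joint torques, N m; "tcp_pos": TCP position; "orientation": TCP orientation; "wrist_force": force on the tool from outside, world axes, zero at the start; "ft_torque": the same for the moment, N m; "finger_gap": finger opening in m.
Only numpy, scipy, OpenCV 4.12 (cv2) and the standard library are available. Lean on these libraries where they do the work, as an engineer would, in place of code of your own. Each camera call takes 0.05 s, during which the arm holds its last target. There are 200 camera calls.

### The job

Load the small culture flask into the tilted grey stand: set it gently flat on the upper part of the plate with its cap uphill, and let go so that it slides down by itself to the lower fence. Then push the stand's stiff sliding jaw up to the flask's side and press it home for a moment with a steady 5 to 8 newtons on the flask, never more than 12 since its walls are thin, so that it sits square and tight to both fences with the jaw left snug against it. Leave the other things on the bench alone.

Things in the scene. Friction and masses are not known exactly. Their poses are not given: they have to be found in the camera images.
- flask_mid (a point): the small culture flask, clear with a white cap, lying flat (48 to 84 g): its body is a box 68 long (x) by 44 wide (y) by 24 mm high (z); this point is the centre of that box, the place to grasp it (across y). x points to the cap: shoulder, neck and cap end 66 mm along +x, the flat bottom end lies 34 mm along -x
- flask_cap (a point): centre of the small flask's white cap (21 mm across, 16 mm long), 58 mm along +x from flask_mid
- plate: tilted grey plate of the stand, bare aluminium fences. Origin: the locating corner, its lowest point, where the inner faces of both fences meet the plate's upper surface. x runs uphill along the side fence (24 degrees), y uphill along the lower fence towards the jaw (14 degrees), z is the plate's normal. Surface: x -12 to 153, y -12 to 193 mm. Slippery: a flask let go slides down into the corner
- lower_fence (a point): middle of the lower fence's inner face (plate x = 0), at its foot; the fence spans plate y 4 to 104 mm, 4 mm thick, 16 mm high. A flask fully home bears on it with its flat bottom end: flask_mid then at plate x 34, y 22, z 12 mm, x axes alike
- side_fence (a point): middle of the side fence's inner face (plate y = 0), at its foot; the fence spans plate x 4 to 84 mm, 4 mm thick, 16 mm high. The sliding flask may stop some mm short of it or a little askew; the jaw then pushes it home
- jaw: steel side jaw sliding along plate y, axes as the plate's. Origin: foot of its rubber face, at plate x 36 mm; the face (40 mm wide, 2 to 22 mm above the plate) starts 110 to 128 mm from the side fence and can go down to 36. Stiff: it takes about 5 N to move at all, on top of what it presses with, and stays where it is left. Its foot, 6 mm high, runs 57 mm back (+y) from the face
- jaw_post (a point): half-way up the jaw's black thumb post: a 16 mm cylinder square to the plate, its axis 44 mm behind (+y) the rubber face, 34 mm tall above the foot, top 39.5 mm above the plate; this point is 22.5 mm above the plate. Push or pinch the jaw here
- dishes: stack of three petri dishes, 90 mm across and 45 mm high; origin under its centre
- tube_rack: bent acrylic rack with five microtubes, 55 by 105 mm (x, y), 47 mm high; origin under its centre
- tip_box: open box of pipette tips, 85 by 122 mm (x, y), 54 mm high; origin under its centre
- big_flask: a larger culture flask lying flat, body 105 by 78 by 36 mm; origin under the body's centre
- beaker: glass beaker, 74 mm across, 94 mm high; origin under its centre
- pipette: pipette lying on the bench, 248 mm long (x), 25 mm high; origin under its middle
- marker: marker pen lying on the bench, 135 mm long (x), 13 mm thick; origin under its middle
Things that resemble listed ones, but are neither listed nor needed, are in the scene too. What is shaped like the part that bears flask_mid but red is not meant.

How it is judged:
On the way, in this order (a step that is already met when the one before it is completed fails the run):
1. the small flask lies on the plate, let go, at least 8 mm uphill of the lower fence (contact force between the fingers and flask below 0.05 N and contact force between plate and flask above 0.05 N and x of flask_mid in the frame of plate above 0.042 m and z of flask_mid in the frame of plate below 0.016 m).
2. it has slid down to the lower fence (within 3 mm) and lies there untouched by the fingers (contact force between the fingers and flask below 0.05 N and x of flask_mid in the frame of plate below 0.037 m and z of flask_mid in the frame of plate below 0.016 m and linear speed of flask below 0.02 m/s), for 0.2 s.
3. the jaw presses the flask home, with more than 4 N, the flask within 2 mm of both fences (contact force between jaw and flask above 4 N and x of flask_mid in the frame of plate below 0.036 m and y of flask_mid in the frame of plate below 0.024 m), for 0.3 s.
At the end, for the whole second after the job is handed in: the small flask lies flat on the plate, cap uphill, square to within 2.3 degrees, within 2 mm of both fences, with the jaw's face within 1.5 mm of its side, and at rest (x of flask_mid in the frame of plate below 0.036 m and y of flask_mid in the frame of plate below 0.024 m and z of flask_mid in the frame of plate between 0.01 and 0.014 m and x of flask_cap in the frame of plate above 0.088 m and angle between the x axis of flask_mid and the x axis of plate, either way round below 0.04 rad and y of jaw in the frame of plate below 0.0455 m and linear speed of flask below 0.01 m/s); the robot touches nothing.
It fails at once if the flask pressed by the jaw with more than 12 N (contact force between jaw and flask above 12 N).
It fails at once if the flask dropped, slammed or forced on the plate or a fence with more than 30 N (contact force between plate and flask above 30 N).
It fails at once if another thing on the bench moved by more than 25 mm (distance of any of dishes, tube_rack, tip_box, big_flask, beaker, pipette, marker from where it was at the start of the episode above 0.025 m).
It also fails if it takes over 72 s, if anything falls off the work surface, if the arm or the gripper's body presses on something with over 40 N, if the wrist force passes 120 N, or if a joint passes its speed limit or range.

## Working session

There is one attempt and no reset: what is moved stays moved. The work goes in short steps, Python scripts to look and compute and a tool call to move; the robot and the scene stay as the last step left them, time stands still between calls to the robot, and variables do not carry over. Pictures are saved under pics/ and viewed, about 8 in all and at most 12, crops included, and the job is handed in when it is done.

Besides the shell and the picture viewer there is one more tool, called after ">>>" as a command line: name --argument value ..., lists and objects as JSON in quotes. play_rows: Moves the arm, as the interface text tells. Its arguments: {"type":"object","properties":{"steps":{"type":"array","items":{"type":"object","properties":{"claw":{"type":"number"},"dp":{"type":"array","items":{"type":"number"}},"angular":{"type":"array","items":{"type":"number"}}}}},"force":{"type":"number"}},"required":["steps"]}

```bash
mkdir -p pics
cat > h.py <<'E'
import numpy as np, cv2
from workcell import env
def grab(n):
    p,d=env.read_camera(n); np.savez('last_'+n,p=p,d=d); return p,d
def load(n):
    z=np.load('last_'+n+'.npz'); return z['p'],z['d']
def cloud(n,d):
    c=env.calibration(n); T=np.array(c['world_from_camera'])
    K=np.array([[c['fx'],0,c['cx']],[0,c['fy'],c['cy']],[0,0,1.]])
    v,u=np.mgrid[:d.shape[0],:d.shape[1]]
    s=cv2.undistortPoints(np.stack([u,v],-1).reshape(-1,1,2).astype(float),K,np.array([c['k1'],0,0,0.])).reshape(d.shape+(2,))
    P=np.concatenate([s*d[...,None],d[...,None]],-1)
    return P@T[:3,:3].T+T[:3,3]
def proj(n,X):
    c=env.calibration(n); T=np.linalg.inv(np.array(c['world_from_camera']))
    q=np.atleast_2d(X)@T[:3,:3].T+T[:3,3]; s=q[:,:2]/q[:,2:]; s=s*(1+c['k1']*(s**2).sum(1,keepdims=True))
    return s*[c['fx'],c['fy']]+[c['cx'],c['cy']]
def save(name,p,box=None,k=1):
    if box: p=p[box[1]:box[3],box[0]:box[2]]
    cv2.imwrite('pics/'+name,cv2.resize(p[...,::-1],None,fx=k,fy=k,interpolation=cv2.INTER_CUBIC))
E
python3 - <<'E'
from h import *
for n in('top','side'):
    p,d=grab(n); save(n+'1.png',p,k=1.25); c=env.calibration(n); print(n,np.array(c['world_from_camera']).round(3).tolist(),c['fx'],c['k1'])
print(env.get_state())
E
```

```text
top [[-0.027, -0.991, 0.129, 0.318], [-1.0, 0.026, -0.01, 0.04], [0.007, -0.129, -0.992, 1.588], [0.0, 0.0, 0.0, 1.0]] 501.39987924717167 -0.004931322832872377
side [[-0.832, -0.436, 0.343, 0.108], [-0.555, 0.643, -0.528, 0.665], [0.01, -0.63, -0.777, 0.997], [0.0, 0.0, 0.0, 1.0]] 434.81950511045176 -0.021773932292342944
{'clock': 0.1, 'joint_pos': array([-1.35563132e+00,  3.13952205e-01,  4.50907867e-02,  1.30360707e+00,
        1.16706904e-05,  1.43120232e+00]), 'qvel': array([ 3.50748869e-04, -2.42039385e-05,  2.75529429e-03, -3.98464950e-04,
        8.27054203e-04,  1.77391299e-03]), 'tau': array([ 2.30776910e-03, -4.81723773e+01,  2.99244547e+01,  1.27040962e-02,
       -2.16362937e-04,  1.04911169e-05]), 'tcp_pos': array([ 0.19963593, -0.53875645,  0.23848199]), 'orientation': array([-8.35706038e-04,  9.84309117e-01,  1.76450737e-01, -2.57530964e-05]), 'wrist_force': array([0.11293108, 0.04122776, 0.05275665]), 'ft_torque': array([-0.021308  ,  0.03315718, -0.01860057]), 'finger_gap': 0.08527111788728027}
```

View pics/top1.png

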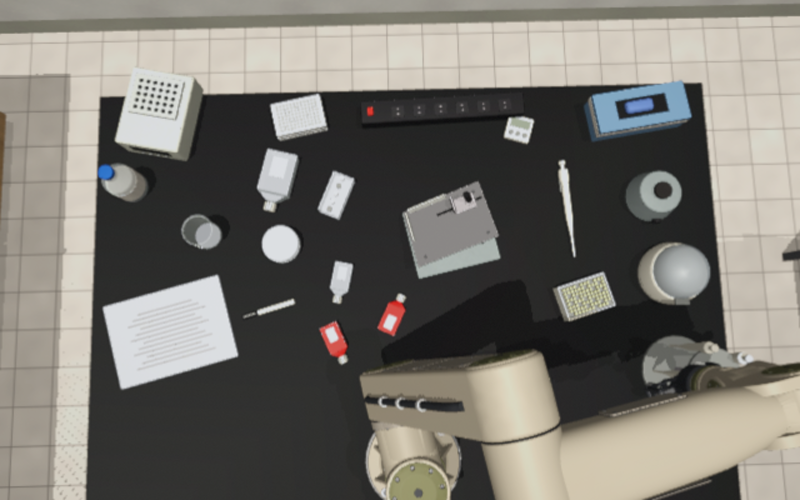

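View pics/side1.png

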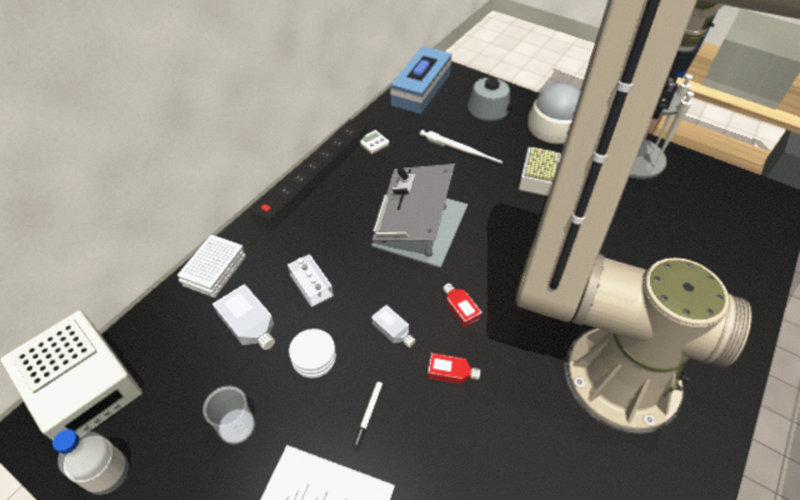

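The small clear flask is at top (342,280) and side (393,325). Look-alikes are the two red flasks at top (334,342) and (392,314), and the larger clear flask at (278,178). I choose the small clear one. The stand is at top (450,228). Next come a close crop and the plane fits.

Run:
```python
from h import *
pt,dt=load('top'); ps,ds=load('side')
a=cv2.resize(pt[135:230,235:410],None,fx=4.5,fy=4.5,interpolation=cv2.INTER_CUBIC)
save('stand_side.png',ps,(280,110,410,290),4.5 and 3.3)
b=cv2.resize(ps[110:290,280:400],None,fx=3.2,fy=3.2,interpolation=cv2.INTER_CUBIC)
cv2.imwrite('pics/stand_top.png',a[...,::-1]); cv2.imwrite('pics/stand_side.png',b[...,::-1])
for n,p,d in(('top',pt,dt),('side',ps,ds)):
    X=cloud(n,d); np.save('X'+n,X)
    # flask: points above bench
    for nm,(u,v) in {'flask':(273,224) if n=='top' else (314,260),'plate':(355,190) if n=='top' else (335,175)}.items():
        print(n,nm,X[v,u].round(3))
    f=X[np.isfinite(X).all(-1)&(d>0)]
    m=(f[:,2]>.005)&(f[:,2]<.06); 
    c=X[224,273] if n=='top' else X[260,314]
    r=m&(np.linalg.norm(f[:,:2]-c[:2],axis=1)<.08); q=f[r]
    print('flask pts',len(q),q.min(0).round(3),q.max(0).round(3),cv2.minAreaRect(q[:,:2].astype(np.float32)))
    # plane ransac near plate
    c=X[190,355] if n=='top' else X[175,335]
    q=f[(np.linalg.norm(f[:,:2]-c[:2],axis=1)<.15)&(f[:,2]>.015)]
    rng=np.random.default_rng(0);best=0
    for _ in range(500):
        t=q[rng.choice(len(q),3)]; nn=np.cross(t[1]-t[0],t[2]-t[0]); l=np.linalg.norm(nn)
        if l<1e-6: continue
        nn/=l; k=abs((q-t[0])@nn)<.002
        if k.sum()>best: best=k.sum();K=k
    i=q[K]; m0=i.mean(0); nn=np.linalg.svd(i-m0,full_matrices=False)[2][2]; nn*=np.sign(nn[2])
    print('plane',best,len(q),m0.round(4),nn.round(4),'d',(nn@m0).round(4))
    h=nn; dn=-np.array([0,0,1.])+h[2]*h; dn/=np.linalg.norm(dn); print('downhill',dn.round(3),'tilt',np.degrees(np.arccos(h[2])))
```

```text
top flask [0.318 0.04  1.588]
top plate [ 0.536 -0.086  0.088]
flask pts 492 [ 0.244 -0.038  0.005] [0.398 0.118 0.034] ((0.3204570412635803, 0.04177168011665344), (0.1482262909412384, 0.1494947075843811), 16.76142692565918)
plane 1383 3162 [ 0.5624 -0.1024  0.0891] [0.3301 0.3451 0.8786] d 0.2286
downhill [ 0.607  0.635 -0.478] tilt 28.52787472281441
side flask [0.441 0.174 0.025]
side plate [ 0.531 -0.065  0.08 ]
flask pts 582 [0.38  0.112 0.005] [0.506 0.195 0.03 ] ((0.4432579278945923, 0.16721466183662415), (0.0940224826335907, 0.09453056752681732), 31.275859832763672)
plane 1778 2920 [ 0.5557 -0.096   0.0876] [0.3296 0.3427 0.8797] d 0.2273
downhill [ 0.61   0.634 -0.475] tilt 28.390980187634618
```

View pics/stand_top.png

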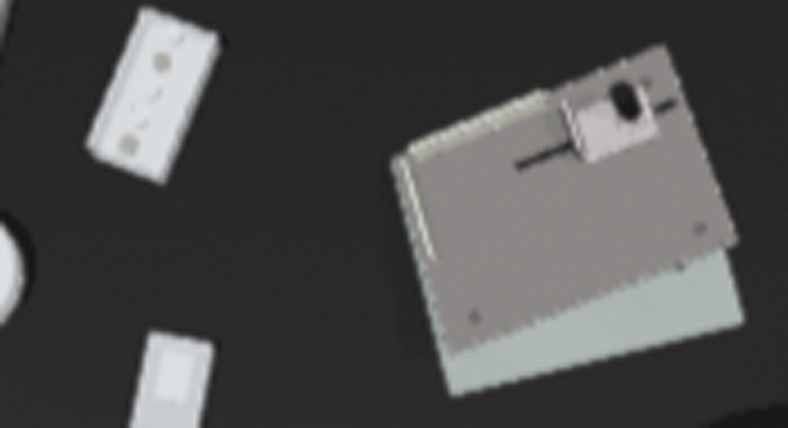

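View pics/stand_side.png

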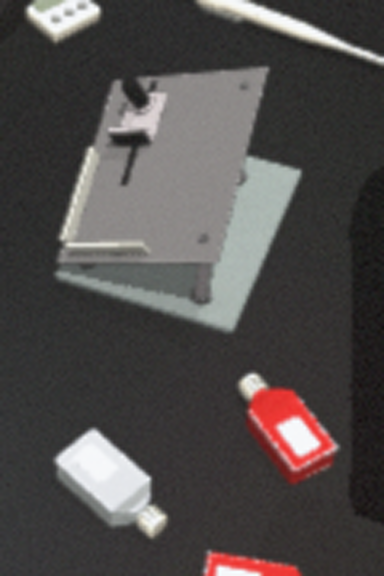

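Both crops confirm the choice. The small clear flask lies with its cap toward the robot side. The stand's locating corner is at top-crop (400,155), at far left. The long lower fence runs right from it toward the jaw at (610,125), and the side fence runs down from it. Now I fit the poses.

```bash
cat > fit.py <<'E'
from h import *
from scipy.optimize import least_squares, minimize
def Rz(a): c,s=np.cos(a),np.sin(a); return np.array([[c,-s,0],[s,c,0],[0,0,1]])
sx,sy=np.sin(np.radians(24)),np.sin(np.radians(14))
ex=np.array([np.cos(np.radians(24)),0,sx]); b=-sx*sy/ex[0]; ey=np.array([b,np.sqrt(1-b*b-sy*sy),sy]); R0=np.stack([ex,ey,np.cross(ex,ey)],1)
def flaskpts():
    P=[(x,y,z) for x in(-.034,.034) for y in(-.022,.022) for z in(-.012,.012)]
    P+=[(x,.0105*np.cos(t),.0105*np.sin(t)) for x in(.050,.066) for t in np.linspace(0,6.28,12)]
    return np.array(P)
E
python3 - <<'E'
from fit import *
C=np.array([(-.012,-.012,0),(-.012,.193,0),(.153,.193,0),(.153,-.012,0)])
t=(np.array([(393,157),(665,45),(738,240),(450,352)])+.5)/4.5-.5+[235,135]
s=(np.array([(57,262),(115,80),(267,68),(217,262)])+.5)/3.2-.5+[280,110]
def W(p,X): return X@(Rz(p[0])@R0).T+p[1:]
def res(p,sep=None):
    r=[]
    if sep!='side': r.append(proj('top',W(p,C))-t)
    if sep!='top': r.append(proj('side',W(p,C))-s)
    n=(Rz(p[0])@R0)[:,2]; r=np.concatenate(r).ravel()
    return np.r_[r,(n@p[1:]-.228)*2000]
for sep in(None,'top','side'):
    o=least_squares(res,[3.3,.63,-.0,.03],args=(sep,)); print(sep,o.x.round(4),o.fun.round(1))
    if sep is None: p=o.x
np.save('plate',p); R=Rz(p[0])@R0; print(R.round(4).tolist())
# in-plane cloud extent + bumps
for n in('top','side'):
    X=np.load('X'+n+'.npy').reshape(-1,3); q=(X-p[1:])@R
    k=(abs(q[:,2])<.004)&(q[:,0]>-.03)&(q[:,0]<.17)&(q[:,1]>-.03)&(q[:,1]<.21); print(n,np.percentile(q[k],[0.5,50,99.5],axis=0).round(4).tolist())
    k=(q[:,2]>.028)&(q[:,2]<.045)&(q[:,0]>0)&(q[:,0]<.08)&(q[:,1]>.1)&(q[:,1]<.2); print(' post',k.sum(),q[k].mean(0).round(4))
    k=(q[:,2]>.008)&(q[:,2]<.018)&(q[:,0]>-.01)&(q[:,0]<.1)&(q[:,1]>-.01)&(q[:,1]<.11); print(' fence pts',k.sum(),np.percentile(q[k],[2,98],axis=0).round(4).tolist())
# flask silhouettes
P=flaskpts(); M={}
for n,(u0,v0,u1,v1) in {'top':(255,203,292,248),'side':(292,238,338,282)}.items():
    p_,_=load(n); m=np.zeros(p_.shape[:2],np.uint8); m[v0:v1,u0:u1]=(p_[v0:v1,u0:u1].min(-1)>75); M[n]=m
    print(n,m.sum(),m[v0,u0:u1].sum(),m[v1-1,u0:u1].sum(),m[v0:v1,u0].sum(),m[v0:v1,u1-1].sum())
def cost(q,ns=('top','side')):
    X=P@Rz(q[2]).T+[q[0],q[1],.012]; c=0
    for n in ns:
        uv=proj(n,X); im=np.zeros(M[n].shape,np.uint8)
        for idx in(slice(0,8),slice(8,None),[4,5,6,7]+list(range(8,20))):
            h=cv2.convexHull(uv[idx].astype(np.float32)) 
            if isinstance(idx,list): 
                Y=np.r_[P[8:20]*[0,.8,.8]+[.045,0,0],P[8:20]*[0,.8,.8]+[.03,0,0]]@Rz(q[2]).T+[q[0],q[1],.012]; h=cv2.convexHull(proj(n,Y).astype(np.float32))
            cv2.fillConvexPoly(im,(h*16).round().astype(int),1,shift=4)
        c+=(im!=M[n]).sum()
    return c
for ns in(('top','side'),('top',),('side',)):
    best=None
    for a in np.radians(np.arange(180,260,10)):
        o=minimize(cost,[.441,.174,a],args=(ns,),method='Nelder-Mead',options=dict(initial_simplex=np.array([[.441,.174,a],[.456,.174,a],[.441,.189,a],[.441,.174,a+.2]])))
        if best is None or o.fun<best.fun: best=o
    print(ns,best.x.round(4),np.degrees(best.x[2]),best.fun)
    if len(ns)==2: np.save('flask',best.x)
E
```

```text
None [ 3.3537e+00  6.0530e-01 -3.0000e-03  3.4800e-02] [ 0.1  0.1  0.4  0.3  0.3  0.7 -0.3  0.8 -0.6 -0.  -0.5 -0.3 -0.1 -0.5
 -0.6 -0.2 -0.1]
top [ 3.3568e+00  6.0640e-01 -2.6000e-03  3.5000e-02] [-0.1 -0.3  0.1 -0.3  0.2  0.1 -0.3  0.4 -0. ]
side [ 3.3533e+00  6.0360e-01 -2.7000e-03  3.5200e-02] [-0.2  0.2 -0.1 -0.1  0.4 -0.3 -0.2  0.1 -0. ]
[[-0.8931, 0.3083, 0.3277], [-0.1923, -0.92, 0.3414], [0.4067, 0.2419, 0.8809]]
top [[-0.0116, -0.0117, -0.004], [0.083, 0.0893, -0.0003], [0.1525, 0.1906, 0.0039]]
 post 32 [0.0371 0.1553 0.0363]
 fence pts 98 [[-0.0068, -0.0046, 0.0088], [0.0804, 0.099, 0.0176]]
side [[-0.0101, -0.0105, -0.0039], [0.0835, 0.0853, -0.0012], [0.1535, 0.1926, 0.0037]]
 post 29 [0.0375 0.1547 0.0359]
 fence pts 111 [[-0.0039, -0.0044, 0.0082], [0.0821, 0.1006, 0.0174]]
top 467 0 0 0 0
side 678 0 0 0 0Traceback (most recent call last):
  File "<stdin>", line 41, in <module>
    res = _minimize_neldermead(fun, x0, args, callback, bounds=bounds,
                               **options)
    fxr = func(xr)
    fx = function(np.copy(x), *(wrapper_args + args))
  File "<stdin>", line 34, in cost
  File "h.py", line 15, in proj
    c=env.calibration(n); T=np.linalg.inv(np.array(c['world_from_camera']))
ValueError: time passes only in moves, steps and waits
```

```bash
sed -i 's/^from workcell import env/from workcell import env\nimport functools\n_cal=functools.cache(lambda n: env.calibration(n))/; s/c=env.calibration(n)/c=_cal(n)/' h.py
cat > ff.py <<'E'
from fit import *
P=flaskpts(); M={}
for n,(u0,v0,u1,v1) in {'top':(255,203,292,248),'side':(292,238,338,282)}.items():
    p_,_=load(n); m=np.zeros(p_.shape[:2],np.uint8); m[v0:v1,u0:u1]=(p_[v0:v1,u0:u1].min(-1)>75); M[n]=m
N=np.r_[P[8:20]*[0,.8,.8]+[.05,0,0],P[8:20]*[0,.8,.8]+[.03,0,0]]
def cost(q,ns=('top','side')):
    c=0
    for n in ns:
        im=np.zeros(M[n].shape,np.uint8)
        for Y in(P[:8],P[8:],N):
            h=cv2.convexHull(proj(n,Y@Rz(q[2]).T+[q[0],q[1],.012]).astype(np.float32))
            cv2.fillConvexPoly(im,(h*16).round().astype(int),1,shift=4)
        c+=(im!=M[n]).sum()
    return c
for ns in(('top','side'),('top',),('side',)):
    best=None
    for a in np.radians(np.arange(180,260,10)):
        o=minimize(cost,[.441,.174,a],args=(ns,),method='Nelder-Mead',options=dict(initial_simplex=np.array([[.441,.174,a],[.456,.174,a],[.441,.189,a],[.441,.174,a+.2]])))
        if best is None or o.fun<best.fun: best=o
    print(ns,best.x.round(4),np.degrees(best.x[2]),best.fun)
    if len(ns)==2: np.save('flask',best.x)
E
python3 ff.py
```

```text
('top', 'side') [0.4529 0.1676 2.9406] 168.48361915344802 113.0
('top',) [0.4562 0.1691 2.9295] 167.8488884673429 29.0
('side',) [0.4537 0.1665 2.9367] 168.26308000967367 31.0
```

```bash
cat > plan.py <<'E'
from fit import *
from scipy.spatial.transform import Rotation as Ro
def cur():
    s=env.get_state(); q=s['orientation']; return s,np.array(s['tcp_pos']),Ro.from_quat(np.r_[q[1:],q[0]]).as_matrix()
def plan(p1,R1,n,p0=None,R0_=None):
    s,p,R=cur()
    if p0 is not None: p,R=p0,R0_
    w=Ro.from_matrix(R.T@R1).as_rotvec()/n; E=Ro.from_rotvec(w).as_matrix()
    S=sum(np.linalg.matrix_power(E,k) for k in range(n)); d=np.linalg.solve(S,R.T@(p1-p))
    print('rows',n,'dp',d.round(4).tolist(),'ang',np.degrees(w).round(2).tolist(),'| dist',np.linalg.norm(p1-p).round(4))
pp=np.load('plate.npy'); PR=Rz(pp[0])@R0
def W(x): return PR@np.array(x)+pp[1:]
def toP(x): return PR.T@(np.array(x)-pp[1:])
TP=PR@np.diag([1.,-1,-1])  # tool at plate
def TD(a): return Rz(a)@np.diag([1.,-1,-1])
E
python3 - <<'E'
from plan import *
s,p,R=cur(); print(R.round(3).tolist())
plan(np.array([.454,.167,.12]),TD(np.radians(168.4)),32)
E
```

```text
[[0.938, 0.347, -0.0], [0.347, -0.938, 0.002], [0.0, -0.002, -1.0]]
rows 32 dp [0.0292, 0.0117, 0.0037] ang [-0.0, -0.0, -4.63] | dist 0.7595
```

>>> play_rows --steps '[{"claw": 0, "dp": [0.0292, 0.0117, 0.0037], "angular": [0, 0, -4.63]}, {"claw": 0, "dp": [0.0292, 0.0117, 0.0037], "angular": [0, 0, -4.63]}, {"claw": 0, "dp": [0.0292, 0.0117, 0.0037], "angular": [0, 0, -4.63]}, {"claw": 0, "dp": [0.0292, 0.0117, 0.0037], "angular": [0, 0, -4.63]}, {"claw": 0, "dp": [0.0292, 0.0117, 0.0037], "angular": [0, 0, -4.63]}, {"claw": 0, "dp": [0.0292, 0.0117, 0.0037], "angular": [0, 0, -4.63]}, {"claw": 0, "dp": [0.0292, 0.0117, 0.0037], "angular": [0, 0, -4.63]}, {"claw": 0, "dp": [0.0292, 0.0117, 0.0037], "angular": [0, 0, -4.63]}]' --force 20

```text
clock: 0.77
tcp_pos: [0.4403, -0.4758, 0.2087]
orientation: [-0.0, 0.876, 0.482, -0.0]
wrist_force: [0.0, -0.9, -0.8]
finger_gap: 0.0856
```

>>> play_rows --steps '[{"claw": 0, "dp": [0.0292, 0.0117, 0.0037], "angular": [0, 0, -4.63]}, {"claw": 0, "dp": [0.0292, 0.0117, 0.0037], "angular": [0, 0, -4.63]}, {"claw": 0, "dp": [0.0292, 0.0117, 0.0037], "angular": [0, 0, -4.63]}, {"claw": 0, "dp": [0.0292, 0.0117, 0.0037], "angular": [0, 0, -4.63]}, {"claw": 0, "dp": [0.0292, 0.0117, 0.0037], "angular": [0, 0, -4.63]}, {"claw": 0, "dp": [0.0292, 0.0117, 0.0037], "angular": [0, 0, -4.63]}, {"claw": 0, "dp": [0.0292, 0.0117, 0.0037], "angular": [0, 0, -4.63]}, {"claw": 0, "dp": [0.0292, 0.0117, 0.0037], "angular": [0, 0, -4.63]}]'

```text
clock: 1.43
tcp_pos: [0.5929, -0.2808, 0.1791]
orientation: [-0.0, 0.678, 0.735, -0.0]
wrist_force: [0.5, -1.0, 0.1]
finger_gap: 0.0856
```

Run:
```python
from plan import *
s,p,R=cur(); print(s['joint_pos'].round(2))
plan(np.array([.454,.167,.12]),TD(np.radians(168.4)),16)
```

```text
[-0.56  0.49  0.17  1.25 -0.    0.93]
rows 16 dp [0.0291, 0.0118, 0.0037] ang [-0.0, -0.0, -4.61] | dist 0.4726
```

>>> play_rows --steps '[{"claw": 0, "dp": [0.0291, 0.0118, 0.0], "angular": [0, 0, -4.61]}, {"claw": 0, "dp": [0.0291, 0.0118, 0.0], "angular": [0, 0, -4.61]}, {"claw": 0, "dp": [0.0291, 0.0118, 0.0], "angular": [0, 0, -4.61]}, {"claw": 0, "dp": [0.0291, 0.0118, 0.0], "angular": [0, 0, -4.61]}, {"claw": 0, "dp": [0.0291, 0.0118, 0.0], "angular": [0, 0, -4.61]}, {"claw": 0, "dp": [0.0291, 0.0118, 0.0], "angular": [0, 0, -4.61]}, {"claw": 0, "dp": [0.0291, 0.0118, 0.0], "angular": [0, 0, -4.61]}, {"claw": 0, "dp": [0.0291, 0.0118, 0.0], "angular": [0, 0, -4.61]}]'

```text
clock: 2.1
tcp_pos: [0.5985, -0.0338, 0.1794]
orientation: [-0.0, 0.411, 0.912, -0.0]
wrist_force: [0.6, 0.3, 0.2]
finger_gap: 0.0855
```

>>> play_rows --steps '[{"claw": 0, "dp": [0.0291, 0.0118, 0.0074], "angular": [0, 0, -4.61]}, {"claw": 0, "dp": [0.0291, 0.0118, 0.0074], "angular": [0, 0, -4.61]}, {"claw": 0, "dp": [0.0291, 0.0118, 0.0074], "angular": [0, 0, -4.61]}, {"claw": 0, "dp": [0.0291, 0.0118, 0.0074], "angular": [0, 0, -4.61]}, {"claw": 0, "dp": [0.0291, 0.0118, 0.0074], "angular": [0, 0, -4.61]}, {"claw": 0, "dp": [0.0291, 0.0118, 0.0074], "angular": [0, 0, -4.61]}, {"claw": 0, "dp": [0.0291, 0.0118, 0.0074], "angular": [0, 0, -4.61]}, {"claw": 0, "dp": [0.0291, 0.0118, 0.0074], "angular": [0, 0, -4.61]}]'

```text
clock: 2.77
tcp_pos: [0.4547, 0.1671, 0.1202]
orientation: [-0.0, 0.101, 0.995, -0.0]
wrist_force: [-0.3, 1.2, 0.5]
finger_gap: 0.0852
```

Run:
```python
from plan import *
s,p,R=cur(); print(p,s['joint_pos'].round(2))
plan(np.array([.454,.167,.011]),TD(np.radians(168.4)),8)
p_,d=grab('side'); save('s2.png',p_,(240,170,400,310),4)
```

```text
[0.45469668 0.16714809 0.12018686] [ 0.19  0.21 -0.39  0.97  0.    0.39]
rows 8 dp [0.0001, -0.0, 0.0136] ang [-0.0, -0.0, 0.0] | dist 0.1092
```

View pics/s2.png

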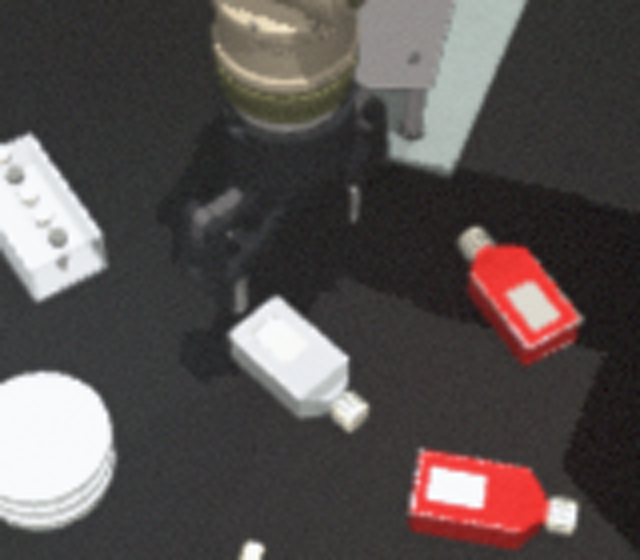

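The open gripper hovers above the flask: its finger tips are at (240,295) and (355,205), and they span the flask at (290,350) across its width. Next I descend and close.

>>> play_rows --steps '[{"claw": 0, "dp": [0, 0, 0.018], "angular": [0, 0, 0]}, {"claw": 0, "dp": [0, 0, 0.018], "angular": [0, 0, 0]}, {"claw": 0, "dp": [0, 0, 0.018], "angular": [0, 0, 0]}, {"claw": 0, "dp": [0, 0, 0.018], "angular": [0, 0, 0]}, {"claw": 0, "dp": [0, 0, 0.015], "angular": [0, 0, 0]}, {"claw": 0, "dp": [0, 0, 0.012], "angular": [0, 0, 0]}, {"claw": 0, "dp": [0, 0, 0.007], "angular": [0, 0, 0]}, {"claw": 0, "dp": [0, 0, 0.003], "angular": [0, 0, 0]}]'

```text
clock: 3.48
tcp_pos: [0.4549, 0.1657, 0.0106]
orientation: [-0.001, 0.103, 0.995, -0.0]
wrist_force: [-1.0, -0.0, 0.7]
finger_gap: 0.0855
```

>>> play_rows --steps '[{"claw": 50, "dp": [0, 0, 0], "angular": [0, 0, 0]}, {"claw": 80, "dp": [0, 0, 0], "angular": [0, 0, 0]}, {"claw": 110, "dp": [0, 0, 0], "angular": [0, 0, 0]}, {"claw": 140, "dp": [0, 0, 0], "angular": [0, 0, 0]}, {"claw": 170, "dp": [0, 0, 0], "angular": [0, 0, 0]}, {"claw": 200, "dp": [0, 0, 0], "angular": [0, 0, 0]}, {"claw": 200, "dp": [0, 0, 0], "angular": [0, 0, 0]}, {"claw": 200, "dp": [0, 0, 0], "angular": [0, 0, 0]}]' --force 25

```text
clock: 4.15
tcp_pos: [0.4568, 0.1662, 0.0127]
orientation: [0.001, 0.103, 0.995, 0.0]
wrist_force: [-0.4, 0.4, 6.0]
finger_gap: 0.0435
```

>>> play_rows --steps '[{"claw": 60, "dp": [0, 0, 0], "angular": [0, 0, 0]}, {"claw": 60, "dp": [0, 0, 0], "angular": [0, 0, 0]}, {"claw": 60, "dp": [0, 0, -0.003], "angular": [0, 0, 0]}, {"claw": 60, "dp": [0, 0, -0.003], "angular": [0, 0, 0]}, {"claw": 140, "dp": [0, 0, 0], "angular": [0, 0, 0]}, {"claw": 200, "dp": [0, 0, 0], "angular": [0, 0, 0]}, {"claw": 200, "dp": [0, 0, 0], "angular": [0, 0, 0]}, {"claw": 200, "dp": [0, 0, 0], "angular": [0, 0, 0]}]'

```text
clock: 4.82
tcp_pos: [0.4562, 0.1661, 0.0182]
orientation: [0.0, 0.103, 0.995, 0.0]
wrist_force: [-0.4, 1.0, 5.8]
finger_gap: 0.0433
```

Run:
```python
from plan import *
s,p,R=cur(); print(s['wrist_force'],s['finger_gap'],p)
tz=p[2]-.012   # TCP height above flask centre
q=W([.110,.045,.012+tz]); h=W([.110,.045,.012+tz+.05]); print(q,h)
lift=np.array([p[0],p[1],.17]); plan(lift,R,8)
v=h.copy(); v[2]+=.03
plan(v,TP,16,lift,R); plan(q,TP,8,v,TP)
```

```text
[-0.44768483  0.96093132  5.79926266] 0.043320301120103294 [0.45619182 0.16614295 0.0182432 ]
[ 0.52695773 -0.05934793  0.10646109] [ 0.54334194 -0.04227574  0.15050763]
rows 8 dp [-0.0, 0.0, -0.019] ang [0.0, 0.0, 0.0] | dist 0.1518
rows 16 dp [-0.0052, -0.0133, 0.0001] ang [1.25, 1.28, -1.67] | dist 0.2262
rows 8 dp [-0.0015, 0.0009, 0.0096] ang [0.0, 0.0, 0.0] | dist 0.0777
```

>>> play_rows --steps '[{"claw": 200, "dp": [0, 0, -0.01], "angular": [0, 0, 0]}, {"claw": 200, "dp": [0, 0, -0.019], "angular": [0, 0, 0]}, {"claw": 200, "dp": [0, 0, -0.022], "angular": [0, 0, 0]}, {"claw": 200, "dp": [0, 0, -0.022], "angular": [0, 0, 0]}, {"claw": 200, "dp": [0, 0, -0.022], "angular": [0, 0, 0]}, {"claw": 200, "dp": [0, 0, -0.022], "angular": [0, 0, 0]}, {"claw": 200, "dp": [0, 0, -0.02], "angular": [0, 0, 0]}, {"claw": 200, "dp": [0, 0, -0.015], "angular": [0, 0, 0]}]'

```text
clock: 5.48
tcp_pos: [0.4561, 0.1661, 0.172]
orientation: [0.001, 0.103, 0.995, 0.0]
wrist_force: [-0.3, 0.1, -0.6]
finger_gap: 0.0435
```

>>> play_rows --steps '[{"claw": 200, "dp": [-0.0052, -0.0133, 0.0001], "angular": [1.25, 1.28, -1.67]}, {"claw": 200, "dp": [-0.0052, -0.0133, 0.0001], "angular": [1.25, 1.28, -1.67]}, {"claw": 200, "dp": [-0.0052, -0.0133, 0.0001], "angular": [1.25, 1.28, -1.67]}, {"claw": 200, "dp": [-0.0052, -0.0133, 0.0001], "angular": [1.25, 1.28, -1.67]}, {"claw": 200, "dp": [-0.0052, -0.0133, 0.0001], "angular": [1.25, 1.28, -1.67]}, {"claw": 200, "dp": [-0.0052, -0.0133, 0.0001], "angular": [1.25, 1.28, -1.67]}, {"claw": 200, "dp": [-0.0052, -0.0133, 0.0001], "angular": [1.25, 1.28, -1.67]}, {"claw": 200, "dp": [-0.0052, -0.0133, 0.0001], "angular": [1.25, 1.28, -1.67]}]'

```text
clock: 6.15
tcp_pos: [0.4862, 0.0556, 0.1734]
orientation: [-0.098, -0.015, 0.992, -0.078]
wrist_force: [-1.3, 0.5, -1.3]
finger_gap: 0.0434
```

>>> play_rows --steps '[{"claw": 200, "dp": [-0.0052, -0.0133, 0.0001], "angular": [1.25, 1.28, -1.67]}, {"claw": 200, "dp": [-0.0052, -0.0133, 0.0001], "angular": [1.25, 1.28, -1.67]}, {"claw": 200, "dp": [-0.0052, -0.0133, 0.0001], "angular": [1.25, 1.28, -1.67]}, {"claw": 200, "dp": [-0.0052, -0.0133, 0.0001], "angular": [1.25, 1.28, -1.67]}, {"claw": 200, "dp": [-0.0052, -0.0133, 0.0001], "angular": [1.25, 1.28, -1.67]}, {"claw": 200, "dp": [-0.0052, -0.0133, 0.0001], "angular": [1.25, 1.28, -1.67]}, {"claw": 200, "dp": [-0.0052, -0.0133, 0.0001], "angular": [1.25, 1.28, -1.67]}, {"claw": 200, "dp": [-0.0052, -0.0133, 0.0001], "angular": [1.25, 1.28, -1.67]}]'

```text
clock: 6.82
tcp_pos: [0.5427, -0.0431, 0.1814]
orientation: [-0.193, -0.131, 0.96, -0.152]
wrist_force: [-0.2, -0.3, -0.0]
finger_gap: 0.0435
```

Run:
```python
from plan import *
s,p,R=cur(); print(s['joint_pos'].round(2),s['wrist_force'],'plate',toP(p),(PR.T@R).round(3).tolist())
plan(W([.110,.045,.030]),TP,8)
p_,d=grab('side'); save('s3.png',p_,(270,70,430,230),3.5)
```

```text
[-0.04  0.58  0.2   1.55 -0.36 -0.24] [-0.17383768 -0.25669681 -0.0179467 ] plate [0.12333839 0.05307448 0.09498301] [[1.0, 0.002, 0.003], [0.002, -1.0, 0.001], [0.003, -0.001, -1.0]]
rows 8 dp [-0.0017, 0.001, 0.0081] ang [-0.01, -0.02, 0.01] | dist 0.0668
```

View pics/s3.png

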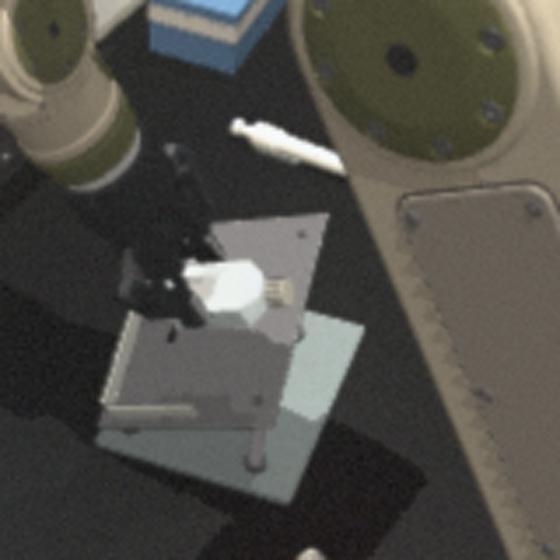

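The flask is held flat above the plate at (230,290), with its cap uphill at (280,292). The plate corner is at (105,410). Lowering.

>>> play_rows --steps '[{"claw": 200, "dp": [-0.0018, 0.001, 0.01], "angular": [0, 0, 0]}, {"claw": 200, "dp": [-0.0018, 0.001, 0.01], "angular": [0, 0, 0]}, {"claw": 200, "dp": [-0.0018, 0.001, 0.01], "angular": [0, 0, 0]}, {"claw": 200, "dp": [-0.0018, 0.001, 0.01], "angular": [0, 0, 0]}, {"claw": 200, "dp": [-0.0018, 0.001, 0.01], "angular": [0, 0, 0]}, {"claw": 200, "dp": [-0.0018, 0.001, 0.01], "angular": [0, 0, 0]}, {"claw": 200, "dp": [-0.0018, 0.001, 0.006], "angular": [0, 0, 0]}, {"claw": 200, "dp": [-0.0015, 0.001, 0.003], "angular": [0, 0, 0]}]'

```text
clock: 7.53
tcp_pos: [0.5291, -0.0562, 0.1118]
orientation: [-0.193, -0.13, 0.961, -0.152]
wrist_force: [0.2, 0.4, -0.5]
finger_gap: 0.0436
```

```bash
cat > st.py <<'E'
from plan import *
s,p,R=cur(); print(round(s['clock'],2),'TCPplate',toP(p).round(4),'Fplate',(PR.T@s['wrist_force']).round(2),'gap',round(s['finger_gap'],4))
E
python3 st.py
```

```text
7.53 TCPplate [0.1096 0.0441 0.0247] Fplate [-0.49 -0.46 -0.2 ] gap 0.0436
```

Expected contact is at TCP plate z ≈ 18 mm, so I descend in small steps.

>>> play_rows --steps '[{"claw": 200, "dp": [0, 0, 0.001], "angular": [0, 0, 0]}, {"claw": 200, "dp": [0, 0, 0.001], "angular": [0, 0, 0]}, {"claw": 200, "dp": [0, 0, 0.001], "angular": [0, 0, 0]}, {"claw": 200, "dp": [0, 0, 0.0005], "angular": [0, 0, 0]}, {"claw": 200, "dp": [0, 0, 0.0005], "angular": [0, 0, 0]}, {"claw": 200, "dp": [0, 0, 0.0005], "angular": [0, 0, 0]}, {"claw": 200, "dp": [0, 0, 0], "angular": [0, 0, 0]}, {"claw": 200, "dp": [0, 0, 0], "angular": [0, 0, 0]}]'

```text
clock: 8.2
tcp_pos: [0.5284, -0.0576, 0.1089]
orientation: [-0.192, -0.13, 0.961, -0.152]
wrist_force: [-0.5, -0.6, -1.4]
finger_gap: 0.0432
```

```bash
python3 st.py
```

```text
8.2 TCPplate [0.1093 0.0445 0.0215] Fplate [-0.03  0.06 -1.56] gap 0.0432
```

>>> play_rows --steps '[{"claw": 200, "dp": [0, 0, 0.0005], "angular": [0, 0, 0]}, {"claw": 200, "dp": [0, 0, 0], "angular": [0, 0, 0]}, {"claw": 200, "dp": [0, 0, 0.0005], "angular": [0, 0, 0]}, {"claw": 200, "dp": [0, 0, 0], "angular": [0, 0, 0]}, {"claw": 200, "dp": [0, 0, 0], "angular": [0, 0, 0]}, {"claw": 200, "dp": [0, 0, 0], "angular": [0, 0, 0]}, {"claw": 200, "dp": [0, 0, 0], "angular": [0, 0, 0]}, {"claw": 200, "dp": [0, 0, 0], "angular": [0, 0, 0]}]'

```text
clock: 8.87
tcp_pos: [0.5281, -0.058, 0.108]
orientation: [-0.192, -0.13, 0.961, -0.152]
wrist_force: [0.4, -0.0, -1.0]
finger_gap: 0.0436
```

```bash
python3 st.py
```

```text
8.87 TCPplate [0.1093 0.0444 0.0204] Fplate [-0.75 -0.09 -0.76] gap 0.0436
```

>>> play_rows --steps '[{"claw": 200, "dp": [0, 0, 0.0005], "angular": [0, 0, 0]}, {"claw": 200, "dp": [0, 0, 0], "angular": [0, 0, 0]}, {"claw": 200, "dp": [0, 0, 0.0005], "angular": [0, 0, 0]}, {"claw": 200, "dp": [0, 0, 0], "angular": [0, 0, 0]}, {"claw": 200, "dp": [0, 0, 0.0005], "angular": [0, 0, 0]}, {"claw": 200, "dp": [0, 0, 0], "angular": [0, 0, 0]}, {"claw": 200, "dp": [0, 0, 0], "angular": [0, 0, 0]}, {"claw": 200, "dp": [0, 0, 0], "angular": [0, 0, 0]}]'

```text
clock: 9.53
tcp_pos: [0.5276, -0.0585, 0.1066]
orientation: [-0.192, -0.13, 0.961, -0.152]
wrist_force: [0.5, -0.7, -1.0]
finger_gap: 0.0431
```

```bash
python3 st.py
```

```text
9.53 TCPplate [0.1094 0.0445 0.0189] Fplate [-0.72  0.53 -0.97] gap 0.0431
```

>>> play_rows --steps '[{"claw": 200, "dp": [0, 0, 0.0005], "angular": [0, 0, 0]}, {"claw": 200, "dp": [0, 0, 0], "angular": [0, 0, 0]}, {"claw": 200, "dp": [0, 0, 0.0005], "angular": [0, 0, 0]}, {"claw": 200, "dp": [0, 0, 0], "angular": [0, 0, 0]}, {"claw": 200, "dp": [0, 0, 0], "angular": [0, 0, 0]}, {"claw": 200, "dp": [0, 0, 0], "angular": [0, 0, 0]}, {"claw": 200, "dp": [0, 0, 0], "angular": [0, 0, 0]}, {"claw": 200, "dp": [0, 0, 0], "angular": [0, 0, 0]}]'

```text
clock: 10.2
tcp_pos: [0.5273, -0.0588, 0.1058]
orientation: [-0.192, -0.13, 0.961, -0.152]
wrist_force: [0.3, 0.1, -0.3]
finger_gap: 0.0434
```

```bash
python3 st.py
```

```text
10.2 TCPplate [0.1093 0.0445 0.018 ] Fplate [-0.42 -0.06 -0.13] gap 0.0434
```

>>> play_rows --steps '[{"claw": 200, "dp": [0, 0, 0.0005], "angular": [0, 0, 0]}, {"claw": 200, "dp": [0, 0, 0], "angular": [0, 0, 0]}, {"claw": 200, "dp": [0, 0, 0.0003], "angular": [0, 0, 0]}, {"claw": 200, "dp": [0, 0, 0], "angular": [0, 0, 0]}, {"claw": 200, "dp": [0, 0, 0], "angular": [0, 0, 0]}, {"claw": 200, "dp": [0, 0, 0], "angular": [0, 0, 0]}, {"claw": 200, "dp": [0, 0, 0], "angular": [0, 0, 0]}, {"claw": 200, "dp": [0, 0, 0], "angular": [0, 0, 0]}]'

```text
clock: 10.87
tcp_pos: [0.5274, -0.0589, 0.1057]
orientation: [-0.191, -0.13, 0.961, -0.152]
wrist_force: [0.8, 3.4, 5.1]
finger_gap: 0.0433
```

```bash
python3 st.py
```

```text
10.87 TCPplate [0.1093 0.0446 0.0179] Fplate [ 0.68 -1.69  5.93] gap 0.0433
```

>>> play_rows --steps '[{"claw": 200, "dp": [0, 0, 0.0005], "angular": [0, 0, 0]}, {"claw": 200, "dp": [0, 0, 0], "angular": [0, 0, 0]}, {"claw": 200, "dp": [0, 0, 0], "angular": [0, 0, 0]}, {"claw": 200, "dp": [0, 0, 0], "angular": [0, 0, 0]}, {"claw": 200, "dp": [0, 0, 0], "angular": [0, 0, 0]}, {"claw": 200, "dp": [0, 0, 0], "angular": [0, 0, 0]}, {"claw": 200, "dp": [0, 0, 0], "angular": [0, 0, 0]}, {"claw": 200, "dp": [0, 0, 0], "angular": [0, 0, 0]}]'

```text
clock: 11.53
tcp_pos: [0.5274, -0.0589, 0.1057]
orientation: [-0.191, -0.13, 0.961, -0.152]
wrist_force: [0.5, 3.8, 6.8]
finger_gap: 0.0431
```

```bash
python3 st.py
```

```text
11.53 TCPplate [0.1092 0.0446 0.0179] Fplate [ 1.54 -1.64  7.42] gap 0.0431
```

Contact was felt at about 6 to 7 N. I ease off and open.

>>> play_rows --steps '[{"claw": 200, "dp": [0, 0, -0.0007], "angular": [0, 0, 0]}, {"claw": 200, "dp": [0, 0, 0], "angular": [0, 0, 0]}, {"claw": 0, "dp": [0, 0, 0], "angular": [0, 0, 0]}, {"claw": 0, "dp": [0, 0, 0], "angular": [0, 0, 0]}, {"claw": 0, "dp": [0, 0, 0], "angular": [0, 0, 0]}, {"claw": 0, "dp": [0, 0, 0], "angular": [0, 0, 0]}, {"claw": 0, "dp": [0, 0, 0], "angular": [0, 0, 0]}, {"claw": 0, "dp": [0, 0, 0], "angular": [0, 0, 0]}]'

```text
clock: 12.2
tcp_pos: [0.5269, -0.0591, 0.105]
orientation: [-0.192, -0.13, 0.961, -0.152]
wrist_force: [-0.0, -0.4, 0.2]
finger_gap: 0.0856
```

Run:
```python
from plan import *
s,p,R=cur(); print(toP(p).round(4))
p_,d=grab('side'); save('s4.png',p_,(280,90,400,220),4.5)
```

```text
[0.1094 0.0444 0.017 ]
```

View pics/s4.png

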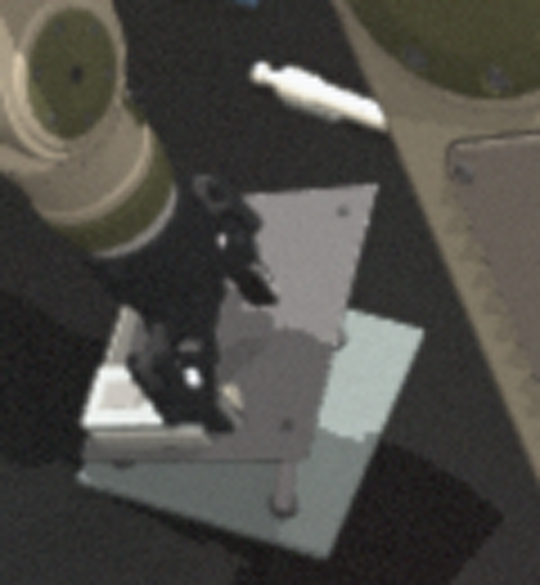

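The flask has slid into the corner: its body is at (125,395) between the fences and its cap at (230,400). Next I retract, close, and go behind the jaw post.

Run:
```python
from plan import *
s,p,R=cur(); a=W([.109,.0445,.105]); b=W([.036,.200,.105]); c=W([.036,.200,.022])
plan(a,TP,8); plan(b,TP,8,a,TP); plan(c,TP,8,b,TP); print(a,b,c)
```

```text
rows 8 dp [-0.0, -0.0, -0.011] ang [-0.0, -0.02, 0.0] | dist 0.0879
rows 8 dp [-0.0091, -0.0194, -0.0] ang [0.0, 0.0, 0.0] | dist 0.1718
rows 8 dp [-0.0, 0.0, 0.0104] ang [0.0, 0.0, 0.0] | dist 0.083
[ 0.5561255  -0.02907304  0.18236013] [ 0.66925777 -0.15809824  0.19028721] [ 0.64205998 -0.18643808  0.11716995]
```

>>> play_rows --steps '[{"claw": 0, "dp": [0, 0, -0.011], "angular": [0, 0, 0]}, {"claw": 0, "dp": [0, 0, -0.011], "angular": [0, 0, 0]}, {"claw": 0, "dp": [0, 0, -0.011], "angular": [0, 0, 0]}, {"claw": 0, "dp": [0, 0, -0.011], "angular": [0, 0, 0]}, {"claw": 0, "dp": [0, 0, -0.011], "angular": [0, 0, 0]}, {"claw": 0, "dp": [0, 0, -0.011], "angular": [0, 0, 0]}, {"claw": 255, "dp": [0, 0, -0.011], "angular": [0, 0, 0]}, {"claw": 255, "dp": [0, 0, -0.011], "angular": [0, 0, 0]}]'

```text
clock: 12.92
tcp_pos: [0.5561, -0.0288, 0.1831]
orientation: [-0.192, -0.13, 0.961, -0.152]
wrist_force: [0.3, -0.4, -0.2]
finger_gap: 0.0638
```

>>> play_rows --steps '[{"claw": 255, "dp": [-0.0091, -0.0194, 0], "angular": [0, 0, 0]}, {"claw": 255, "dp": [-0.0091, -0.0194, 0], "angular": [0, 0, 0]}, {"claw": 255, "dp": [-0.0091, -0.0194, 0], "angular": [0, 0, 0]}, {"claw": 255, "dp": [-0.0091, -0.0194, 0], "angular": [0, 0, 0]}, {"claw": 255, "dp": [-0.0091, -0.0194, 0], "angular": [0, 0, 0]}, {"claw": 255, "dp": [-0.0091, -0.0194, 0], "angular": [0, 0, 0]}, {"claw": 255, "dp": [-0.0091, -0.0194, 0], "angular": [0, 0, 0]}, {"claw": 255, "dp": [-0.0091, -0.0194, 0], "angular": [0, 0, 0]}]'

```text
clock: 13.58
tcp_pos: [0.6694, -0.1585, 0.1905]
orientation: [-0.192, -0.13, 0.961, -0.152]
wrist_force: [1.2, -0.3, 0.4]
finger_gap: -0.0001
```

Run:
```python
import runpy; runpy.run_path('st.py')
from plan import *
s,p,R=cur(); print(s['joint_pos'].round(2)); plan(W([.036,.200,.022]),TP,8)
for n in('side','top'):
    p_,d=grab(n); X=cloud(n,d).reshape(-1,3); q=(X-pp[1:])@PR
    k=(q[:,2]>.028)&(q[:,2]<.042)&(q[:,0]>.01)&(q[:,0]<.06)&(q[:,1]>.1)&(q[:,1]<.18); print(n,' post',k.sum(),q[k].mean(0).round(4),np.percentile(q[k][:,1],[5,95]) if k.any() else '')
    k=(abs(q[:,2]-.022)<.008)&(q[:,0]>-.01)&(q[:,0]<.1)&(q[:,1]>-.01)&(q[:,1]<.09); print(n,' flask',k.sum(),np.percentile(q[k],[2,50,98],axis=0).round(4).tolist())
    save('c_%s.png'%n,p_,(270,90,400,230) if n=='side' else (300,130,420,240),4)
```

```text
13.58 TCPplate [0.0361 0.2005 0.1051] Fplate [-0.87  0.71  0.68] gap -0.0001
[-0.18  0.85  0.74  1.75 -0.41 -0.39]
rows 8 dp [-0.0, 0.0001, 0.0104] ang [-0.01, -0.02, 0.0] | dist 0.0831
side  post 28 [0.0369 0.1551 0.0356] [0.14984913 0.16188826]
side  flask 401 [[0.0009, -0.0026, 0.0147], [0.0435, 0.0199, 0.0219], [0.0945, 0.0588, 0.0259]]
top  post 26 [0.0373 0.1557 0.0357] [0.14955064 0.16218768]Traceback (most recent call last):
  File "<stdin>", line 7, in <module>
    return _quantile_unchecked(
        a, q, axis, out, overwrite_input, method, keepdims, weights)
    return _ureduce(a,
                    func=_quantile_ureduce_func,
    ...<5 lines>...
                    overwrite_input=overwrite_input,
                    method=method)
    r = func(a, **kwargs)
    result = _quantile(arr,
                       quantiles=q,
    ...<2 lines>...
                       out=out,
                       weights=wgt)
    slices_having_nans = np.isnan(arr[-1, ...])
                                  ~~~^^^^^^^^^
IndexError: index -1 is out of bounds for axis 0 with size 0
```

View pics/c_side.png

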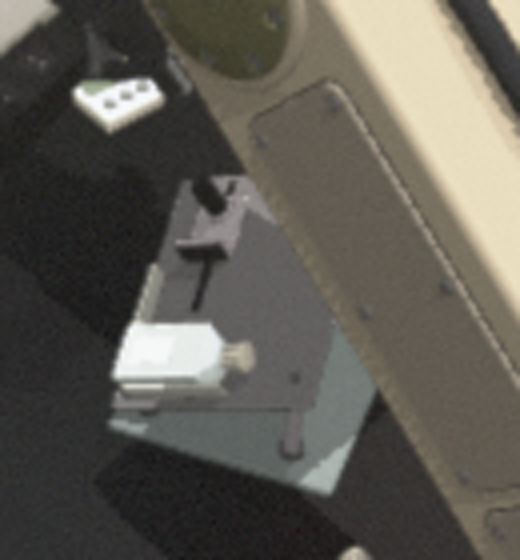

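The flask rests at the lower fence near the corner, at (170,355), with its cap uphill. The jaw face is at (200,248) and the post at (210,195), and the closed gripper is out of the way above. Descending behind the post.

>>> play_rows --steps '[{"claw": 255, "dp": [0, 0, 0.0104], "angular": [0, 0, 0]}, {"claw": 255, "dp": [0, 0, 0.0104], "angular": [0, 0, 0]}, {"claw": 255, "dp": [0, 0, 0.0104], "angular": [0, 0, 0]}, {"claw": 255, "dp": [0, 0, 0.0104], "angular": [0, 0, 0]}, {"claw": 255, "dp": [0, 0, 0.0104], "angular": [0, 0, 0]}, {"claw": 255, "dp": [0, 0, 0.0104], "angular": [0, 0, 0]}, {"claw": 255, "dp": [0, 0, 0.0104], "angular": [0, 0, 0]}, {"claw": 255, "dp": [0, 0, 0.0104], "angular": [0, 0, 0]}]'

```text
clock: 14.35
tcp_pos: [0.6408, -0.1854, 0.117]
orientation: [-0.192, -0.131, 0.961, -0.152]
wrist_force: [0.6, -1.3, -0.1]
finger_gap: 0.0002
```

>>> play_rows --steps '[{"claw": 255, "dp": [0, 0.002, 0], "angular": [0, 0, 0]}, {"claw": 255, "dp": [0, 0.002, 0], "angular": [0, 0, 0]}, {"claw": 255, "dp": [0, 0.002, 0], "angular": [0, 0, 0]}, {"claw": 255, "dp": [0, 0.002, 0], "angular": [0, 0, 0]}, {"claw": 255, "dp": [0, 0.002, 0], "angular": [0, 0, 0]}, {"claw": 255, "dp": [0, 0.002, 0], "angular": [0, 0, 0]}, {"claw": 255, "dp": [0, 0.002, 0], "angular": [0, 0, 0]}, {"claw": 255, "dp": [0, 0.002, 0], "angular": [0, 0, 0]}]'

```text
clock: 15.02
tcp_pos: [0.6367, -0.1711, 0.1135]
orientation: [-0.192, -0.13, 0.961, -0.152]
wrist_force: [0.5, 0.2, 0.3]
finger_gap: 0.0001
```

```bash
python3 st.py
```

```text
15.02 TCPplate [0.0364 0.1834 0.0223] Fplate [-0.35  0.05  0.46] gap 0.0001
```

>>> play_rows --steps '[{"claw": 255, "dp": [0, 0.002, 0], "angular": [0, 0, 0]}, {"claw": 255, "dp": [0, 0.002, 0], "angular": [0, 0, 0]}, {"claw": 255, "dp": [0, 0.002, 0], "angular": [0, 0, 0]}, {"claw": 255, "dp": [0, 0.002, 0], "angular": [0, 0, 0]}, {"claw": 255, "dp": [0, 0.002, 0], "angular": [0, 0, 0]}, {"claw": 255, "dp": [0, 0.002, 0], "angular": [0, 0, 0]}, {"claw": 255, "dp": [0, 0.002, 0], "angular": [0, 0, 0]}, {"claw": 255, "dp": [0, 0.002, 0], "angular": [0, 0, 0]}]'

```text
clock: 15.68
tcp_pos: [0.6318, -0.1575, 0.1098]
orientation: [-0.192, -0.13, 0.961, -0.153]
wrist_force: [1.5, -5.6, 0.4]
finger_gap: -0.0003
```

```bash
python3 st.py
```

```text
15.68 TCPplate [0.0365 0.1684 0.0221] Fplate [-0.09  5.74 -1.02] gap -0.0003
```

>>> play_rows --steps '[{"claw": 255, "dp": [0, 0.0024, 0], "angular": [0, 0, 0]}, {"claw": 255, "dp": [0, 0.0024, 0], "angular": [0, 0, 0]}, {"claw": 255, "dp": [0, 0.0024, 0], "angular": [0, 0, 0]}, {"claw": 255, "dp": [0, 0.0024, 0], "angular": [0, 0, 0]}, {"claw": 255, "dp": [0, 0.0024, 0], "angular": [0, 0, 0]}, {"claw": 255, "dp": [0, 0.0024, 0], "angular": [0, 0, 0]}, {"claw": 255, "dp": [0, 0.0024, 0], "angular": [0, 0, 0]}, {"claw": 255, "dp": [0, 0.0024, 0], "angular": [0, 0, 0]}]'

```text
clock: 16.35
tcp_pos: [0.6258, -0.1396, 0.1051]
orientation: [-0.192, -0.13, 0.961, -0.153]
wrist_force: [1.3, -4.4, 0.7]
finger_gap: -0.0001
```

Run:
```python
import runpy; runpy.run_path('st.py')
from plan import *
for n in('side','top'):
    p_,d=grab(n); X=cloud(n,d).reshape(-1,3); q=(X-pp[1:])@PR
    k=(abs(q[:,2]-.022)<.004)&(q[:,0]>.01)&(q[:,0]<.06)&(q[:,1]>.06)&(q[:,1]<.15); print(n,k.sum(),np.percentile(q[k][:,1],[2,10,50,90]).round(4) if k.any() else '')
    k=(abs(q[:,2]-.024)<.005)&(q[:,0]>.01)&(q[:,0]<.06)&(q[:,1]>.01)&(q[:,1]<.06); print(n,k.sum(),np.percentile(q[k][:,1],[2,50,98]).round(4) if k.any() else '')
    save('d_%s.png'%n,p_,(270,90,400,230) if n=='side' else (300,130,420,240),4)
```

```text
16.35 TCPplate [0.0366 0.149  0.022 ] Fplate [ 0.02  4.64 -0.47] gap -0.0001
side 50 [0.0822 0.0834 0.0894 0.142 ]
side 147 [0.0111 0.027  0.0434]
top 8 [0.1251 0.1273 0.1331 0.1446]
top 0
```

View pics/d_side.png

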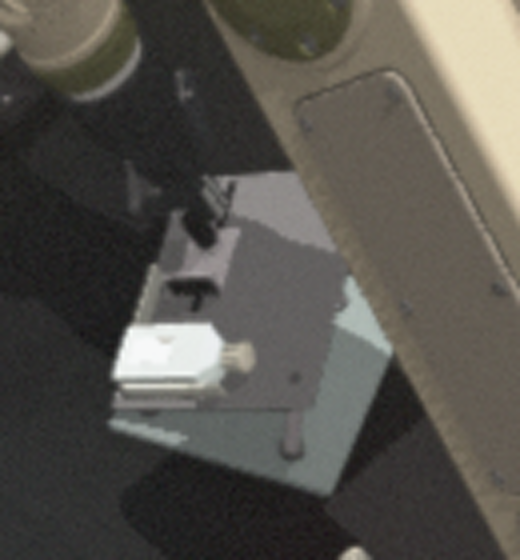

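The jaw face is now near y = 82.5 mm, so the TCP-to-face offset is about 66.5 mm. The flask side is at about 44 mm, so I expect contact at TCP y ≈ 0.110 to 0.113.

>>> play_rows --steps '[{"claw": 255, "dp": [0, 0.0024, 0], "angular": [0, 0, 0]}, {"claw": 255, "dp": [0, 0.0024, 0], "angular": [0, 0, 0]}, {"claw": 255, "dp": [0, 0.0024, 0], "angular": [0, 0, 0]}, {"claw": 255, "dp": [0, 0.0024, 0], "angular": [0, 0, 0]}, {"claw": 255, "dp": [0, 0.0024, 0], "angular": [0, 0, 0]}, {"claw": 255, "dp": [0, 0.0024, 0], "angular": [0, 0, 0]}, {"claw": 255, "dp": [0, 0.0024, 0], "angular": [0, 0, 0]}, {"claw": 255, "dp": [0, 0.0024, 0], "angular": [0, 0, 0]}]'

```text
clock: 17.12
tcp_pos: [0.6198, -0.1219, 0.1004]
orientation: [-0.192, -0.13, 0.961, -0.153]
wrist_force: [1.1, -5.1, 0.2]
finger_gap: -0.0
```

>>> play_rows --steps '[{"claw": 255, "dp": [0, 0.0015, 0], "angular": [0, 0, 0]}, {"claw": 255, "dp": [0, 0.0015, 0], "angular": [0, 0, 0]}, {"claw": 255, "dp": [0, 0.0015, 0], "angular": [0, 0, 0]}, {"claw": 255, "dp": [0, 0.0015, 0], "angular": [0, 0, 0]}, {"claw": 255, "dp": [0, 0.0015, 0], "angular": [0, 0, 0]}, {"claw": 255, "dp": [0, 0.0015, 0], "angular": [0, 0, 0]}, {"claw": 255, "dp": [0, 0.001, 0], "angular": [0, 0, 0]}, {"claw": 255, "dp": [0, 0.001, 0], "angular": [0, 0, 0]}]'

```text
clock: 17.78
tcp_pos: [0.6162, -0.1116, 0.0976]
orientation: [-0.192, -0.13, 0.961, -0.152]
wrist_force: [0.9, -5.0, 0.3]
finger_gap: -0.0001
```

```bash
python3 st.py
```

```text
17.78 TCPplate [0.0367 0.1184 0.0219] Fplate [ 0.3   4.94 -1.1 ] gap -0.0001
```

>>> play_rows --steps '[{"claw": 255, "dp": [0, 0.0004, 0], "angular": [0, 0, 0]}, {"claw": 255, "dp": [0, 0.0004, 0], "angular": [0, 0, 0]}, {"claw": 255, "dp": [0, 0.0004, 0], "angular": [0, 0, 0]}, {"claw": 255, "dp": [0, 0.0004, 0], "angular": [0, 0, 0]}, {"claw": 255, "dp": [0, 0.0004, 0], "angular": [0, 0, 0]}, {"claw": 255, "dp": [0, 0.0004, 0], "angular": [0, 0, 0]}, {"claw": 255, "dp": [0, 0.0004, 0], "angular": [0, 0, 0]}, {"claw": 255, "dp": [0, 0.0004, 0], "angular": [0, 0, 0]}]'

```text
clock: 18.45
tcp_pos: [0.6152, -0.1086, 0.0968]
orientation: [-0.192, -0.13, 0.961, -0.152]
wrist_force: [0.4, -4.9, -0.6]
finger_gap: -0.0003
```

```bash
python3 st.py
```

```text
18.45 TCPplate [0.0367 0.1152 0.0219] Fplate [ 0.29  4.52 -2.09] gap -0.0003
```

>>> play_rows --steps '[{"claw": 255, "dp": [0, 0.0002, 0], "angular": [0, 0, 0]}, {"claw": 255, "dp": [0, 0.0002, 0], "angular": [0, 0, 0]}, {"claw": 255, "dp": [0, 0.0002, 0], "angular": [0, 0, 0]}, {"claw": 255, "dp": [0, 0.0002, 0], "angular": [0, 0, 0]}, {"claw": 255, "dp": [0, 0.0002, 0], "angular": [0, 0, 0]}, {"claw": 255, "dp": [0, 0.0002, 0], "angular": [0, 0, 0]}, {"claw": 255, "dp": [0, 0, 0], "angular": [0, 0, 0]}, {"claw": 255, "dp": [0, 0, 0], "angular": [0, 0, 0]}]'

```text
clock: 19.12
tcp_pos: [0.6148, -0.1074, 0.0965]
orientation: [-0.192, -0.13, 0.961, -0.152]
wrist_force: [0.8, -3.9, 0.4]
finger_gap: -0.0001
```

```bash
python3 st.py
```

```text
19.12 TCPplate [0.0367 0.1139 0.0219] Fplate [ 0.19  3.99 -0.68] gap -0.0001
```

>>> play_rows --steps '[{"claw": 255, "dp": [0, 0.0002, 0], "angular": [0, 0, 0]}, {"claw": 255, "dp": [0, 0.0002, 0], "angular": [0, 0, 0]}, {"claw": 255, "dp": [0, 0.0002, 0], "angular": [0, 0, 0]}, {"claw": 255, "dp": [0, 0.0001, 0], "angular": [0, 0, 0]}, {"claw": 255, "dp": [0, 0.0001, 0], "angular": [0, 0, 0]}, {"claw": 255, "dp": [0, 0, 0], "angular": [0, 0, 0]}, {"claw": 255, "dp": [0, 0, 0], "angular": [0, 0, 0]}, {"claw": 255, "dp": [0, 0, 0], "angular": [0, 0, 0]}]'

```text
clock: 19.78
tcp_pos: [0.6146, -0.1067, 0.0963]
orientation: [-0.192, -0.13, 0.961, -0.152]
wrist_force: [-0.4, -5.7, 0.6]
finger_gap: 0.0
```

```bash
python3 st.py
```

```text
19.78 TCPplate [0.0367 0.1131 0.0219] Fplate [ 1.73  5.27 -1.53] gap 0.0
```

>>> play_rows --steps '[{"claw": 255, "dp": [0, 0.0002, 0], "angular": [0, 0, 0]}, {"claw": 255, "dp": [0, 0.0002, 0], "angular": [0, 0, 0]}, {"claw": 255, "dp": [0, 0.0002, 0], "angular": [0, 0, 0]}, {"claw": 255, "dp": [0, 0.0001, 0], "angular": [0, 0, 0]}, {"claw": 255, "dp": [0, 0.0001, 0], "angular": [0, 0, 0]}, {"claw": 255, "dp": [0, 0, 0], "angular": [0, 0, 0]}, {"claw": 255, "dp": [0, 0, 0], "angular": [0, 0, 0]}, {"claw": 255, "dp": [0, 0, 0], "angular": [0, 0, 0]}]'

```text
clock: 20.45
tcp_pos: [0.6143, -0.1059, 0.0961]
orientation: [-0.192, -0.13, 0.961, -0.152]
wrist_force: [-0.1, -5.3, 0.4]
finger_gap: -0.0002
```

```bash
python3 st.py
```

```text
20.45 TCPplate [0.0367 0.1123 0.0219] Fplate [ 1.25  4.98 -1.44] gap -0.0002
```

>>> play_rows --steps '[{"claw": 255, "dp": [0, 0.0002, 0], "angular": [0, 0, 0]}, {"claw": 255, "dp": [0, 0.0002, 0], "angular": [0, 0, 0]}, {"claw": 255, "dp": [0, 0.0001, 0], "angular": [0, 0, 0]}, {"claw": 255, "dp": [0, 0.0001, 0], "angular": [0, 0, 0]}, {"claw": 255, "dp": [0, 0, 0], "angular": [0, 0, 0]}, {"claw": 255, "dp": [0, 0, 0], "angular": [0, 0, 0]}, {"claw": 255, "dp": [0, 0, 0], "angular": [0, 0, 0]}, {"claw": 255, "dp": [0, 0, 0], "angular": [0, 0, 0]}]'

```text
clock: 21.12
tcp_pos: [0.6141, -0.1054, 0.096]
orientation: [-0.192, -0.13, 0.961, -0.152]
wrist_force: [-1.0, -4.9, 0.0]
finger_gap: -0.0
```

```bash
python3 st.py
```

```text
21.12 TCPplate [0.0367 0.1117 0.0219] Fplate [ 1.8   4.2  -1.99] gap -0.0
```

>>> play_rows --steps '[{"claw": 255, "dp": [0, 0.0002, 0], "angular": [0, 0, 0]}, {"claw": 255, "dp": [0, 0.0002, 0], "angular": [0, 0, 0]}, {"claw": 255, "dp": [0, 0.0001, 0], "angular": [0, 0, 0]}, {"claw": 255, "dp": [0, 0.0001, 0], "angular": [0, 0, 0]}, {"claw": 255, "dp": [0, 0, 0], "angular": [0, 0, 0]}, {"claw": 255, "dp": [0, 0, 0], "angular": [0, 0, 0]}, {"claw": 255, "dp": [0, 0, 0], "angular": [0, 0, 0]}, {"claw": 255, "dp": [0, 0, 0], "angular": [0, 0, 0]}]'

```text
clock: 21.78
tcp_pos: [0.6139, -0.1049, 0.0959]
orientation: [-0.192, -0.13, 0.961, -0.152]
wrist_force: [-0.1, -5.1, 0.2]
finger_gap: -0.0001
```

```bash
python3 st.py
```

```text
21.78 TCPplate [0.0367 0.1111 0.0219] Fplate [ 1.17  4.76 -1.57] gap -0.0001
```

>>> play_rows --steps '[{"claw": 255, "dp": [0, 0.0002, 0], "angular": [0, 0, 0]}, {"claw": 255, "dp": [0, 0.0002, 0], "angular": [0, 0, 0]}, {"claw": 255, "dp": [0, 0.0001, 0], "angular": [0, 0, 0]}, {"claw": 255, "dp": [0, 0.0001, 0], "angular": [0, 0, 0]}, {"claw": 255, "dp": [0, 0, 0], "angular": [0, 0, 0]}, {"claw": 255, "dp": [0, 0, 0], "angular": [0, 0, 0]}, {"claw": 255, "dp": [0, 0, 0], "angular": [0, 0, 0]}, {"claw": 255, "dp": [0, 0, 0], "angular": [0, 0, 0]}]'

```text
clock: 22.45
tcp_pos: [0.6138, -0.1043, 0.0957]
orientation: [-0.192, -0.13, 0.961, -0.152]
wrist_force: [-0.4, -5.4, 0.7]
finger_gap: 0.0001
```

```bash
python3 st.py
```

```text
22.45 TCPplate [0.0368 0.1106 0.0219] Fplate [ 1.73  5.   -1.34] gap 0.0001
```

>>> play_rows --steps '[{"claw": 255, "dp": [0, 0.0002, 0], "angular": [0, 0, 0]}, {"claw": 255, "dp": [0, 0.0002, 0], "angular": [0, 0, 0]}, {"claw": 255, "dp": [0, 0.0001, 0], "angular": [0, 0, 0]}, {"claw": 255, "dp": [0, 0.0001, 0], "angular": [0, 0, 0]}, {"claw": 255, "dp": [0, 0, 0], "angular": [0, 0, 0]}, {"claw": 255, "dp": [0, 0, 0], "angular": [0, 0, 0]}, {"claw": 255, "dp": [0, 0, 0], "angular": [0, 0, 0]}, {"claw": 255, "dp": [0, 0, 0], "angular": [0, 0, 0]}]'

```text
clock: 23.12
tcp_pos: [0.6138, -0.1043, 0.0957]
orientation: [-0.192, -0.13, 0.961, -0.153]
wrist_force: [0.6, -6.8, 0.2]
finger_gap: -0.0
```

```bash
python3 st.py
```

```text
23.12 TCPplate [0.0367 0.1105 0.0219] Fplate [ 0.82  6.55 -1.94] gap -0.0
```

The TCP has stalled at y ≈ 0.1105 and the force is rising, so the flask is in contact. I use finer steps from here.

>>> play_rows --steps '[{"claw": 255, "dp": [0, 0.0001, 0], "angular": [0, 0, 0]}, {"claw": 255, "dp": [0, 0, 0], "angular": [0, 0, 0]}, {"claw": 255, "dp": [0, 0.0001, 0], "angular": [0, 0, 0]}, {"claw": 255, "dp": [0, 0, 0], "angular": [0, 0, 0]}, {"claw": 255, "dp": [0, 0, 0], "angular": [0, 0, 0]}, {"claw": 255, "dp": [0, 0, 0], "angular": [0, 0, 0]}, {"claw": 255, "dp": [0, 0, 0], "angular": [0, 0, 0]}, {"claw": 255, "dp": [0, 0, 0], "angular": [0, 0, 0]}]'

```text
clock: 23.78
tcp_pos: [0.6137, -0.1043, 0.0957]
orientation: [-0.192, -0.13, 0.961, -0.153]
wrist_force: [0.9, -7.2, 0.1]
finger_gap: -0.0002
```

```bash
python3 st.py
```

```text
23.78 TCPplate [0.0368 0.1105 0.0219] Fplate [ 0.58  6.95 -2.11] gap -0.0002
```

>>> play_rows --steps '[{"claw": 255, "dp": [0, 0.0001, 0], "angular": [0, 0, 0]}, {"claw": 255, "dp": [0, 0, 0], "angular": [0, 0, 0]}, {"claw": 255, "dp": [0, 0.0001, 0], "angular": [0, 0, 0]}, {"claw": 255, "dp": [0, 0, 0], "angular": [0, 0, 0]}, {"claw": 255, "dp": [0, 0, 0], "angular": [0, 0, 0]}, {"claw": 255, "dp": [0, 0, 0], "angular": [0, 0, 0]}, {"claw": 255, "dp": [0, 0, 0], "angular": [0, 0, 0]}, {"claw": 255, "dp": [0, 0, 0], "angular": [0, 0, 0]}]'

```text
clock: 24.45
tcp_pos: [0.6138, -0.1042, 0.0958]
orientation: [-0.192, -0.13, 0.961, -0.153]
wrist_force: [0.5, -8.6, 0.9]
finger_gap: -0.0002
```

```bash
python3 st.py
```

```text
24.45 TCPplate [0.0368 0.1105 0.0219] Fplate [ 1.57  8.3  -2.02] gap -0.0002
```

>>> play_rows --steps '[{"claw": 255, "dp": [0, 0.0001, 0], "angular": [0, 0, 0]}, {"claw": 255, "dp": [0, 0.0001, 0], "angular": [0, 0, 0]}, {"claw": 255, "dp": [0, 0.0001, 0], "angular": [0, 0, 0]}, {"claw": 255, "dp": [0, 0, 0], "angular": [0, 0, 0]}, {"claw": 255, "dp": [0, 0, 0], "angular": [0, 0, 0]}, {"claw": 255, "dp": [0, 0, 0], "angular": [0, 0, 0]}, {"claw": 255, "dp": [0, 0, 0], "angular": [0, 0, 0]}, {"claw": 255, "dp": [0, 0, 0], "angular": [0, 0, 0]}]'

```text
clock: 25.12
tcp_pos: [0.6138, -0.1042, 0.0957]
orientation: [-0.192, -0.13, 0.961, -0.153]
wrist_force: [-0.1, -9.1, 1.2]
finger_gap: -0.0001
```

```bash
python3 st.py
```

```text
25.12 TCPplate [0.0367 0.1104 0.0219] Fplate [ 2.31  8.62 -2.06] gap -0.0001
```

>>> play_rows --steps '[{"claw": 255, "dp": [0, 0.0001, 0], "angular": [0, 0, 0]}, {"claw": 255, "dp": [0, 0, 0], "angular": [0, 0, 0]}, {"claw": 255, "dp": [0, 0, 0], "angular": [0, 0, 0]}, {"claw": 255, "dp": [0, 0, 0], "angular": [0, 0, 0]}, {"claw": 255, "dp": [0, 0, 0], "angular": [0, 0, 0]}, {"claw": 255, "dp": [0, 0, 0], "angular": [0, 0, 0]}, {"claw": 255, "dp": [0, 0, 0], "angular": [0, 0, 0]}, {"claw": 255, "dp": [0, 0, 0], "angular": [0, 0, 0]}]'

```text
clock: 25.78
tcp_pos: [0.6138, -0.1042, 0.0957]
orientation: [-0.192, -0.13, 0.961, -0.153]
wrist_force: [1.4, -9.1, 2.0]
finger_gap: -0.0002
```

```bash
python3 st.py
```

```text
25.78 TCPplate [0.0368 0.1104 0.0219] Fplate [ 1.26  9.26 -0.88] gap -0.0002
```

>>> play_rows --steps '[{"claw": 255, "dp": [0, 0.0001, 0], "angular": [0, 0, 0]}, {"claw": 255, "dp": [0, 0.0001, 0], "angular": [0, 0, 0]}, {"claw": 255, "dp": [0, 0.0001, 0], "angular": [0, 0, 0]}, {"claw": 255, "dp": [0, 0, 0], "angular": [0, 0, 0]}, {"claw": 255, "dp": [0, 0, 0], "angular": [0, 0, 0]}, {"claw": 255, "dp": [0, 0, 0], "angular": [0, 0, 0]}, {"claw": 255, "dp": [0, 0, 0], "angular": [0, 0, 0]}, {"claw": 255, "dp": [0, 0, 0], "angular": [0, 0, 0]}]'

```text
clock: 26.45
tcp_pos: [0.6137, -0.1042, 0.0958]
orientation: [-0.192, -0.13, 0.961, -0.154]
wrist_force: [1.3, -9.1, 1.3]
finger_gap: 0.0001
```

```bash
python3 st.py
```

```text
26.45 TCPplate [0.0368 0.1104 0.022 ] Fplate [ 1.11  9.04 -1.56] gap 0.0001
```

>>> play_rows --steps '[{"claw": 255, "dp": [0, 0, 0], "angular": [0, 0, 0]}, {"claw": 255, "dp": [0, 0, 0], "angular": [0, 0, 0]}, {"claw": 255, "dp": [0, 0, 0], "angular": [0, 0, 0]}, {"claw": 255, "dp": [0, 0, 0], "angular": [0, 0, 0]}, {"claw": 255, "dp": [0, 0, 0], "angular": [0, 0, 0]}, {"claw": 255, "dp": [0, 0, 0], "angular": [0, 0, 0]}, {"claw": 255, "dp": [0, 0, 0], "angular": [0, 0, 0]}, {"claw": 255, "dp": [0, 0, 0], "angular": [0, 0, 0]}]'

```text
clock: 27.12
tcp_pos: [0.6138, -0.1042, 0.0958]
orientation: [-0.192, -0.13, 0.961, -0.154]
wrist_force: [0.8, -10.5, -0.3]
finger_gap: -0.0003
```

```bash
python3 st.py
```

```text
27.12 TCPplate [0.0367 0.1104 0.0219] Fplate [ 1.2   9.82 -3.56] gap -0.0003
```

>>> play_rows --steps '[{"claw": 255, "dp": [0, 0.0001, 0], "angular": [0, 0, 0]}, {"claw": 255, "dp": [0, 0.0001, 0], "angular": [0, 0, 0]}, {"claw": 255, "dp": [0, 0.0001, 0], "angular": [0, 0, 0]}, {"claw": 255, "dp": [0, 0, 0], "angular": [0, 0, 0]}, {"claw": 255, "dp": [0, 0, 0], "angular": [0, 0, 0]}, {"claw": 255, "dp": [0, 0, 0], "angular": [0, 0, 0]}, {"claw": 255, "dp": [0, 0, 0], "angular": [0, 0, 0]}, {"claw": 255, "dp": [0, 0, 0], "angular": [0, 0, 0]}]'

```text
clock: 27.78
tcp_pos: [0.6138, -0.1041, 0.0958]
orientation: [-0.192, -0.13, 0.961, -0.154]
wrist_force: [0.2, -10.4, 0.0]
finger_gap: -0.0
```

```bash
python3 st.py
```

```text
27.78 TCPplate [0.0367 0.1104 0.022 ] Fplate [ 1.8   9.65 -3.48] gap -0.0
```

>>> play_rows --steps '[{"claw": 255, "dp": [0, 0, 0], "angular": [0, 0, 0]}, {"claw": 255, "dp": [0, 0, 0], "angular": [0, 0, 0]}, {"claw": 255, "dp": [0, 0, 0], "angular": [0, 0, 0]}, {"claw": 255, "dp": [0, 0, 0], "angular": [0, 0, 0]}, {"claw": 255, "dp": [0, 0, 0], "angular": [0, 0, 0]}, {"claw": 255, "dp": [0, 0, 0], "angular": [0, 0, 0]}, {"claw": 255, "dp": [0, 0, 0], "angular": [0, 0, 0]}, {"claw": 255, "dp": [0, 0, 0], "angular": [0, 0, 0]}]'

```text
clock: 28.45
tcp_pos: [0.6137, -0.1042, 0.0958]
orientation: [-0.192, -0.13, 0.961, -0.154]
wrist_force: [0.4, -10.5, 0.8]
finger_gap: 0.0003
```

```bash
python3 st.py
```

```text
28.45 TCPplate [0.0368 0.1104 0.0219] Fplate [ 2.01  9.93 -2.76] gap 0.0003
```

>>> play_rows --steps '[{"claw": 255, "dp": [0, 0.0001, 0], "angular": [0, 0, 0]}, {"claw": 255, "dp": [0, 0.0001, 0], "angular": [0, 0, 0]}, {"claw": 255, "dp": [0, 0.0001, 0], "angular": [0, 0, 0]}, {"claw": 255, "dp": [0, 0.0001, 0], "angular": [0, 0, 0]}, {"claw": 255, "dp": [0, 0.0001, 0], "angular": [0, 0, 0]}, {"claw": 255, "dp": [0, 0, 0], "angular": [0, 0, 0]}, {"claw": 255, "dp": [0, 0, 0], "angular": [0, 0, 0]}, {"claw": 255, "dp": [0, 0, 0], "angular": [0, 0, 0]}]'

```text
clock: 29.12
tcp_pos: [0.6138, -0.1041, 0.0958]
orientation: [-0.192, -0.13, 0.961, -0.154]
wrist_force: [1.1, -11.3, 0.9]
finger_gap: 0.0
```

```bash
python3 st.py
```

```text
29.12 TCPplate [0.0367 0.1104 0.022 ] Fplate [ 1.61 10.99 -2.69] gap 0.0
```

>>> play_rows --steps '[{"claw": 255, "dp": [0, 0, 0], "angular": [0, 0, 0]}, {"claw": 255, "dp": [0, 0, 0], "angular": [0, 0, 0]}, {"claw": 255, "dp": [0, 0, 0], "angular": [0, 0, 0]}, {"claw": 255, "dp": [0, 0, 0], "angular": [0, 0, 0]}, {"claw": 255, "dp": [0, 0, 0], "angular": [0, 0, 0]}, {"claw": 255, "dp": [0, 0, 0], "angular": [0, 0, 0]}, {"claw": 255, "dp": [0, 0, 0], "angular": [0, 0, 0]}, {"claw": 255, "dp": [0, 0, 0], "angular": [0, 0, 0]}]'

```text
clock: 29.78
tcp_pos: [0.6137, -0.1041, 0.0958]
orientation: [-0.192, -0.13, 0.961, -0.154]
wrist_force: [1.1, -12.2, 0.2]
finger_gap: 0.0001
```

```bash
python3 st.py
```

```text
29.78 TCPplate [0.0368 0.1103 0.022 ] Fplate [ 1.41 11.61 -3.64] gap 0.0001
```

The steady push is about 11.3 N in total, with about 4.8 N of that friction, so roughly 6.5 N is on the flask. It held for over a second. Backing off now.

>>> play_rows --steps '[{"claw": 255, "dp": [0, -0.0005, 0], "angular": [0, 0, 0]}, {"claw": 255, "dp": [0, -0.0005, 0], "angular": [0, 0, 0]}, {"claw": 255, "dp": [0, -0.001, 0], "angular": [0, 0, 0]}, {"claw": 255, "dp": [0, -0.002, 0], "angular": [0, 0, 0]}, {"claw": 255, "dp": [0, -0.003, 0], "angular": [0, 0, 0]}, {"claw": 255, "dp": [0, -0.005, 0], "angular": [0, 0, 0]}, {"claw": 255, "dp": [0, -0.005, 0], "angular": [0, 0, 0]}, {"claw": 255, "dp": [0, -0.005, 0], "angular": [0, 0, 0]}]'

```text
clock: 30.45
tcp_pos: [0.6202, -0.1221, 0.1005]
orientation: [-0.192, -0.131, 0.961, -0.152]
wrist_force: [-1.2, 0.3, -1.0]
finger_gap: 0.0003
```

>>> play_rows --steps '[{"claw": 255, "dp": [0, -0.005, -0.01], "angular": [0, 0, 0]}, {"claw": 255, "dp": [0, -0.005, -0.015], "angular": [0, 0, 0]}, {"claw": 255, "dp": [0, -0.005, -0.015], "angular": [0, 0, 0]}, {"claw": 255, "dp": [0, -0.005, -0.015], "angular": [0, 0, 0]}, {"claw": 255, "dp": [0, -0.005, -0.015], "angular": [0, 0, 0]}, {"claw": 255, "dp": [0, -0.005, -0.015], "angular": [0, 0, 0]}, {"claw": 255, "dp": [0, -0.005, -0.01], "angular": [0, 0, 0]}, {"claw": 255, "dp": [0, 0, 0], "angular": [0, 0, 0]}]'

```text
clock: 31.12
tcp_pos: [0.6636, -0.1222, 0.1948]
orientation: [-0.19, -0.13, 0.961, -0.153]
wrist_force: [0.0, -0.3, 0.3]
finger_gap: -0.0001
```

Run:
```python
import runpy; runpy.run_path('st.py')
from plan import *
p_,d=grab('side'); X=cloud('side',d).reshape(-1,3); q=(X-pp[1:])@PR
k=(abs(q[:,2]-.024)<.004)&(q[:,0]>-.01)&(q[:,0]<.055)&(q[:,1]>-.01)&(q[:,1]<.046); r=q[k]; print('flask top',k.sum(),np.percentile(r,[2,50,98],axis=0).round(4).tolist())
k=(abs(q[:,2]-.018)<.006)&(q[:,0]>.01)&(q[:,0]<.06)&(q[:,1]>.04)&(q[:,1]<.08); print('jaw',k.sum(),np.percentile(q[k][:,1],[2,10,50,90]).round(4) if k.any() else '')
k=(q[:,2]>.028)&(q[:,2]<.042)&(q[:,0]>.01)&(q[:,0]<.06)&(q[:,1]>.06)&(q[:,1]<.13); print('post',k.sum(),q[k].mean(0).round(4))
# model overlay of the ideal home pose
im=cv2.resize(p_,None,fx=5,fy=5,interpolation=cv2.INTER_CUBIC)
F=lambda P:((proj('side',np.array(P)@PR.T+pp[1:])+.5)*5-.5).round().astype(int)
for P in([(0,0,.024),(.068,0,.024),(.068,.044,.024),(0,.044,.024)],[(.084,.022,.012),(.1,.022,.012)]): cv2.polylines(im,[F(P)],True,(255,0,0),1)
u,v=F([(.05,.03,.01)])[0]; cv2.imwrite('pics/e.png',im[max(v-270,0):v+270,max(u-300,0):u+300,::-1])
```

```text
31.12 TCPplate [0.036  0.1663 0.1193] Fplate [0.15 0.38 0.16] gap -0.0001
flask top 195 [[0.002, 0.0002, 0.0202], [0.0272, 0.0219, 0.0227], [0.0541, 0.0439, 0.0263]]
jaw 42 [0.0409 0.0415 0.0475 0.0527]
post 28 [0.038  0.0866 0.0356]
```

View pics/e.png

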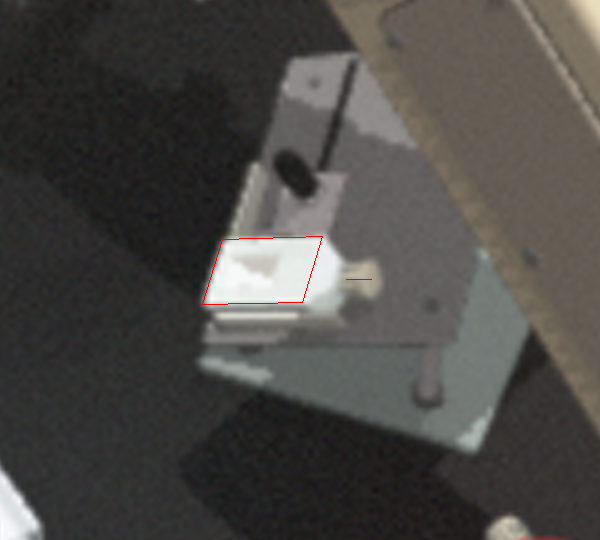

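The image agrees with the home pose: the red model outline matches the flask's top face at (205–322, 237–303). I also check the cap-end position numerically.

Run:
```python
from plan import *
p_,d=load('side'); X=cloud('side',d); q=(X-pp[1:])@PR; g=p_.astype(int).min(-1)
k=(q[...,0]>.075)&(q[...,0]<.115)&(q[...,1]>0)&(q[...,1]<.05)&(q[...,2]>.008)&(q[...,2]<.03)
print('cap pts',k.sum(),np.percentile(q[k],[2,50,98],axis=0).round(4).tolist())
P=flaskpts()[8:]
for o in(0,.003,.006):
    uv=proj('side',(P+[.034+o,.022,.012])@PR.T+pp[1:]); print(o,'umax',uv[:,0].max().round(2),'v',uv[:,1].min().round(1),uv[:,1].max().round(1))
uv=proj('side',(P+[.034,.022,.012])@PR.T+pp[1:]); v=int(uv[12:,1].mean()); u=int(uv[:,0].max())
print(v,u,g[v-2:v+3,u-6:u+8].tolist())
```

```text
cap pts 84 [[0.0751, 0.0079, 0.0089], [0.0884, 0.0181, 0.0177], [0.1014, 0.0318, 0.0241]]
0 umax 332.97 v 175.0 182.5
0.003 umax 333.89 v 175.0 182.4
0.006 umax 334.82 v 175.0 182.4
178 332 [[154, 143, 141, 146, 156, 147, 128, 103, 94, 94, 95, 97, 95, 96], [138, 143, 147, 159, 162, 148, 139, 112, 97, 97, 92, 99, 94, 93], [159, 166, 166, 168, 162, 149, 140, 120, 98, 96, 93, 95, 95, 97], [143, 137, 143, 152, 158, 148, 141, 126, 98, 95, 96, 97, 97, 95], [144, 142, 134, 139, 153, 147, 141, 124, 96, 96, 94, 97, 96, 96]]
```

The cap end matches the home pose to about 1 mm, so I'm handing in.

```bash
python3 -c "
from workcell import env
print(env.hand_in())"
```

```text
the job is handed in; nothing more can be done
None
```

I loaded the small clear flask into the stand, pressed it home with the jaw, and handed the job in at about 31 s; no verdict is reported. I gripped it across its width and set it flat on the plate, cap uphill, at about x 109, y 45 mm. When I let go, it slid down to the lower fence by itself.

**Press:** I pushed the jaw with the closed fingers behind its post. The force just before backing off was about 11 to 11.6 N. Sliding friction was about 4.8 N, so the flask took roughly 6 to 7 N. It was above the required 4 N for about 4 s, and the highest reading stayed well below the 12 N limit. I then backed off and lifted clear.

**Last checks:**
- **Flask position:** in the side camera, its top face spans plate y 0 to 44 mm and its bottom end is about 1 to 2 mm from plate x = 0. The cap end matches the home pose to about 1 mm.
- **Jaw:** the post moved 68.7 mm, which puts the jaw's face at about 43 to 44 mm, against the flask's side.
- **Contact:** the gripper is clear and wrist force reads about zero. No other object was touched.

**Limits:** the force on the flask is estimated by subtracting friction, and the wrist reading has about 0.7 N of noise. The final check used only the side camera, and an earlier check from the top camera got no depth on the clear flask.

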